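Pack the gap of the bushing jig and hold the wedge tight

ROBOT

A 6-joint arm with a two-finger parallel gripper is mounted at the origin on a cart in front of the work surface, level with it; the furniture and walls round the work are solid. World frame = base frame: x ahead of the robot, y to its left, z up, the work surface at z = 0. Lengths are in mm, angles in rad, forces in N, time in s.
With the tool pointing down it reaches from about 350 to 975 mm from the base axis. Payload 7.1 kg.
Tool frame: the origin (TCP) lies between the finger pads; the fingertips stand 8 mm ahead of it and the grasp point (between the pads) lies 11 mm behind it; x points along the fingers, y is the direction in which the jaws open and shut, and the axes are right-handed (so a half turn about x gives the same grasp; the last joint's range is limited). The gripper opens to 88 mm and grips with 3 to 60 N. Pads are 20 mm wide; open, the fingers measure 115 mm over their backs; the gripper's body (75 mm by 178 mm) begins 61 mm behind the grasp point.
Start: joints at [1.257, 0.423, 1.63, -0, 1.089, -0.019], TCP at [181.561, 598.03, 230.675] pointing down, gripper open.
Joint ranges: [-3, 3], [-0.9, 2.11], [0.09, 2.58], [-1.31, 4.45], [0.11, 2.69], [-2.54, 2.54]. Speed limits (rad/s): [2.39, 2.39, 3.01, 3.14, 3.14, 3.14].

INTERFACE

Orientations are given as a rotation vector (axis times angle).
In Python, from workcell import ctrl gives the robot as it stands.
- The arm moves only by the tool apply_moves, never from a script. Its argument "increments" is a list of rows, each an object with "gripper": the opening in per cent of the stroke, from 0 (shut) to 100 (fully open); "delta_pos": the shift along the tool's x, y, z in cm, a list of three; "dr": the turn, a rotation vector about the tool's x, y, z in rad, a list of three. In form: [{"gripper": gripper, "delta_pos": [dx, dy, dz], "dr": [ax, ay, az]}, ...]. A call has exactly 5 rows; each row shifts and turns the commanded pose from where the row before left it, along the tool's axes as they then stand; what a row does not reach is not made up. A row lasts 1/12 s, in which the tool goes at most 41.7 mm and 7.16 degrees, less where a joint would pass 70% of its speed; a pose out of reach is approached as far as the arm can. A call with a gripper value outside its range is refused whole. The fingers move at their own pace and stop on an object; the grip force is fixed at half the most. Time passes only in rows, so rows that do not move let the fingers close, or fill a call up. It gives the time, the measured TCP pose, the force and the opening at its end, in the units of the state.
- ctrl.get_obs(): the state, without advancing time (a new reading comes with each control period).
- ctrl.get_image(name): name is "side" or "top"; returns a dict with "img" (480x640x3 uint8, red, green, blue), "range_z" (480x640 float32, mm along the optical axis (not along the pixel's ray), 0 where there is no reading), "mtx" (3x3 intrinsics, pixels), "k1" (the pictures are not rectified: a ray, as slopes to the right and down, at radius r is drawn at 1 + k1 r^2 times it, then the intrinsics apply), "rvec" (rotation vector, rad) and "tvec" (3), from world to camera coordinates, as OpenCV has them. Camera axes: x right, y down, z forward; pixel columns grow to the right and rows downward; lengths in mm; the calibration is good to about 2 mm. A picture is of the moment at which its call begins.
- ctrl.close_job(): hands the job in, once; it reports no verdict.
The state is a dict: "t": time; "qpos": joint angles; "qvel": joint speeds; "joint_torque": joint torques, N m; "ee_pos": TCP position; "orientation": TCP orientation; "ft_force": force on the tool from outside, world axes, zero at the start; "moment": the same for the moment, N m; "width": finger opening in mm.
Only numpy, scipy, OpenCV 4.12 (cv2) and the standard library are available. Lean on these libraries where they do the work, as an engineer would, in place of code of your own. Each camera call takes 0.05 s, during which the arm holds its last target. There are 200 camera calls.

TASK

A spanner was left lying across the gap of the bushing jig: first lay it flat on the bench, off the jig. Then stand one or both spacers upright in the gap behind the jaw, as many as the gap takes, and push the orange wedge down between the last spacer and the sloping stop until you feel it go tight and the jaw squeezes the rubber bushing by about 3 mm. Finish while holding the wedge there in the gripper, snug against both the spacer and the stop; do not let go of it, and leave the other things on the bench where they are.

Things in the scene. Friction and masses are not known exactly. Their poses are not given: they have to be found in the camera images.
- jig: Fixed jig: grey base plate 200 mm long (its x, -105 to +95), 64 wide, 12 thick; a black rubber bushing (to z = 51 mm) nested in a dark steel anvil at its -x end. Origin: on the bench under the working face of the unloaded jaw, mid-width; x points from jaw to stop, y across, z up. The gap to be packed begins at x = 0, on the plate's top, z = 12 mm.
- jaw_face (a point): Top edge (mid-width) of the upright working face of the aluminium jaw, a plate 14 mm thick, 30 mm wide (y from -15 to +15 mm), standing from z = 12 to 64 mm above the bench between bushing and gap; it moves with the jaw. Axes as the jig's.
- jaw (a joint): Travel of the jaw towards the bushing (the jig's -x), m. 0 unloaded, up to 0.010. The rubber pushes back with 1.5 N per mm, plus about 0.3 N of friction.
- stop_toe (a point): Foot of the blue stop's sloping face, mid-width, on the plate's top. The fixed stop is 30 mm wide, 52 high; where it is bolted varies: the gap at its foot (this point's x in the jig's frame) is 18 to 34 mm. From here the face leans away from the jaw, 0.4 mm per mm of height. The wedge can tighten what the spacers leave of this gap if that is 2 to 15 mm; with more it runs down to the plate, loose.
- spanner_mid (a point): Centre of a loose steel spanner, 168 mm long along its y, shank 12 mm wide, 5 thick (heads 29 wide, 8 thick), 0.11 kg. At first it lies across the tops of jaw and stop, shank underside 64 mm above the bench, this point about mid-gap; flat on the bench this point is 4 mm up. x across the shank, z up. The bench left of the jig, y = 0.3 to 0.42 m, x = 0.4 to 0.6 m, is free to lay it on.
- spacer_narrow_mid (a point): Centre of the loose narrow spacer, a plate 10 mm thick (x), 40 wide (y), 62 high (z), green above a heavy steel foot 22 mm high; about 0.1 kg. It stands on the bench, this point 31 mm up, and goes in the gap upright, foot down, thickness along the jig's x. If both spacers are used put this in first: fingers holding the wide one by its edges then pass outside it.
- spacer_wide_mid (a point): Centre of the loose wide spacer, a plate 10 mm thick (x), 54 mm wide (y), 62 mm high (z), yellow above a heavy steel foot 22 mm high; about 0.1 kg. It stands upright on the bench, this point 31 mm up, and goes in like the narrow one.
- wedge_head (a point): Centre of the black grip block on top of the loose orange wedge (0.12 kg): 22 mm in x, 24 in y, 44 high; 82 mm above the wedge's foot and 16 mm from its back face. The wedge stands upright, 40 wide in y; its upright back looks to -x, its front (+x) slopes by 0.4 like the stop: 18 mm thick at the foot, 40 from 55 mm up, with flat shoulders 60 mm up beside the block.
- wedge_foot (a point): Middle of the wedge's foot (18 mm thick, 9 mm from the back face), axes as the wedge's. It goes in with its back (-x) on the spacer and slope on the stop, axes parallel to the jig's. Moved down along the stop's slope (0.4 mm towards the jaw per mm down), each 2.5 mm down squeezes the jaw 1 mm; a squeeze of 3 mm takes about 6 to 15 N of push.
- stopper_big_a_mid (a point): Middle of a black rubber stopper 76 mm across, 52 mm high, a bystander.
- stopper_d_mid (a point): Middle of a black rubber stopper 56 mm across, 42 mm high, a bystander.
- plug_l_mid (a point): Middle of a small black flanged plug 41 mm across, 34 mm high, a bystander.
- cap_3_mid (a point): Middle of a white silicone cap 52 mm across, 38 mm high, a bystander.
- talc_tin_mid (a point): Middle of a light round tin 64 mm across, 84 mm high, a bystander.

How it is judged (in metres and radians):
On the way, in this order (a step that is already met when the one before it is completed fails the run):
1. the spanner is laid flat on the bench, off the jig, and let go (height (world z) of spanner_mid below 0.012 m and angle between spanner_mid's own z axis and vertical below 0.1 rad and contact force between the fingers and spanner below 0.1 N), for 0.2 s.
2. a spacer stands upright in the gap, let go (((x of spacer_narrow_mid in the frame of jig above 0.001 m and x of spacer_narrow_mid in the frame of stop_toe below 0.006 m and y of spacer_narrow_mid in the frame of jig between -0.015 and 0.015 m and height (world z) of spacer_narrow_mid below 0.048 m and angle between spacer_narrow_mid's own z axis and vertical below 0.4 rad and contact force between the fingers and spacer_narrow below 0.1 N) or (x of spacer_wide_mid in the frame of jig above 0.001 m and x of spacer_wide_mid in the frame of stop_toe below 0.006 m and y of spacer_wide_mid in the frame of jig between -0.015 and 0.015 m and height (world z) of spacer_wide_mid below 0.048 m and angle between spacer_wide_mid's own z axis and vertical below 0.4 rad and contact force between the fingers and spacer_wide below 0.1 N))), for 0.2 s.
At the end, for the whole second after the job is handed in: Jaw squeezed 1.3 to 6 mm; a spacer, upright (0.1 rad) and down on the base (centre below 50 mm), presses it (0.8 N); the wedge, upright (0.12 rad), bears on the stop (0.8 N), held by the fingers (2 N), which touch neither jaw nor spacers; spanner flat on the bench (value of joint jaw between 0.0013 and 0.006 m and ((contact force between jaw and spacer_narrow above 0.8 N and angle between spacer_narrow_mid's own z axis and vertical below 0.1 rad and height (world z) of spacer_narrow_mid below 0.05 m) or (contact force between jaw and spacer_wide above 0.8 N and angle between spacer_wide_mid's own z axis and vertical below 0.1 rad and height (world z) of spacer_wide_mid below 0.05 m)) and contact force between wedge and stop above 0.8 N and angle between wedge_head's own z axis and vertical below 0.12 rad and contact force between the fingers and wedge above 2 N and contact force between each of the arm, the fingers and jaw below 0.3 N and contact force between the fingers and spacer_narrow below 0.5 N and contact force between the fingers and spacer_wide below 0.5 N and height (world z) of spanner_mid below 0.012 m and angle between spanner_mid's own z axis and vertical below 0.1 rad); the arm keeps its last pose, push and grip.
It fails at once if a bystander is moved by more than 3 cm (distance of any of stopper_big_a_mid, stopper_d_mid, plug_l_mid, cap_3_mid, talc_tin_mid from where it was at the start of the episode above 0.03 m).
It also fails if it takes over 72 s, if anything falls off the work surface, if the arm or the gripper's body presses on something with over 40 N, if the wrist force passes 120 N, or if a joint passes its speed limit or range.

## Working session

There is one attempt and no reset: what is moved stays moved. The work goes in short steps, Python scripts to look and compute and a tool call to move; the robot and the scene stay as the last step left them, time stands still between calls to the robot, and variables do not carry over. Pictures are saved under pics/ and viewed, about 8 in all and at most 12, crops included, and the job is handed in when it is done.

Besides the shell and the picture viewer there is one more tool, called after "Call:" as name([rows], argument=value, ...), one row to a line, values as JSON. apply_moves: Moves the arm, as the interface text tells. Its arguments: {"type":"object","properties":{"increments":{"type":"array","items":{"type":"object","properties":{"gripper":{"type":"number"},"delta_pos":{"type":"array","items":{"type":"number"}},"dr":{"type":"array","items":{"type":"number"}}}}}},"required":["increments"]}

```bash
mkdir -p pics; ls; cat > h.py <<'E'
import numpy as np, cv2
from workcell import ctrl
def cap(n,f=None):
    d=ctrl.get_image(n)
    if f: cv2.imwrite('pics/'+f+'.png',d['img'][:,:,::-1]); np.savez('pics/'+f+'.npz',**d)
    return d
def ld(f): return dict(np.load('pics/'+f+'.npz'))
def pix2w(d,u,v,z=None):
    "pixel->world via depth map, or on plane of world z"
    K=d['mtx'];k=float(d['k1']);R=cv2.Rodrigues(np.array(d['rvec'],float))[0];t=np.array(d['tvec'],float).ravel()
    u=np.atleast_1d(u).astype(float);v=np.atleast_1d(v).astype(float)
    p=cv2.undistortPoints(np.stack([u,v],-1)[:,None],K,np.array([k,0,0,0.]))[:,0]
    r=np.c_[p,np.ones(len(p))]
    if z is None: s=d['range_z'][v.round().astype(int),u.round().astype(int)]
    else:
        C=-R.T@t; rw=r@R; s=(z-C[2])/rw[:,2]
    return (r*np.asarray(s)[:,None]-t)@R
def w2pix(d,P):
    return cv2.projectPoints(np.atleast_2d(P).astype(float),np.array(d['rvec'],float),np.array(d['tvec'],float),d['mtx'],np.array([float(d['k1']),0,0,0]))[0][:,0]
E
python3 - <<'E'
from h import *
for n in('top','side'):
    d=cap(n,n+'0');R=cv2.Rodrigues(np.array(d['rvec'],float))[0];print(n,-R.T@np.array(d['tvec']).ravel(),d['k1'],R[2])
print(ctrl.get_obs())
E
```

```text
pics
top [ 467.8673974   -91.35306225 1047.96283258] -0.05033647361193387 [ 0.10974776  0.01020825 -0.99390705]
side [ 607.81972058 1134.92210782  553.12116041] -0.03851877287262594 [-0.00621588 -0.93537351 -0.35360679]
{'t': 0.1, 'qpos': array([ 1.25698437e+00,  4.23787294e-01,  1.63056883e+00, -1.88573462e-05,
        1.08861231e+00, -1.89965945e-02]), 'qvel': array([ 0.00052404, -0.00143941, -0.00026039,  0.00014669, -0.00229697,
        0.00046063]), 'joint_torque': array([-1.08114477e-04, -5.45607698e+01, -2.74324840e+01,  6.45462074e-02,
        1.86884223e-02, -4.83477066e-06]), 'ee_pos': array([181.4336648 , 597.59007684, 229.98272656]), 'orientation': array([ 0.23032473,  1.55859419, -0.23246671]), 'ft_force': array([ 0.4953354 , -1.01782753,  1.0646794 ]), 'moment': array([-0.00462978,  0.02207247,  0.03068209]), 'width': 87.777576762039}
```

View pics/top0.png

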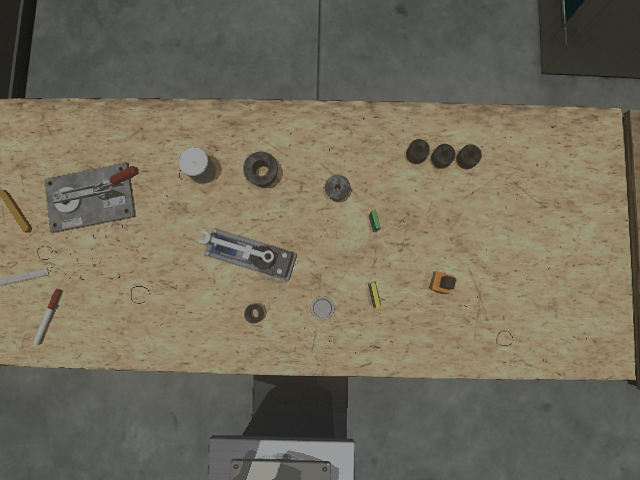

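View pics/side0.png

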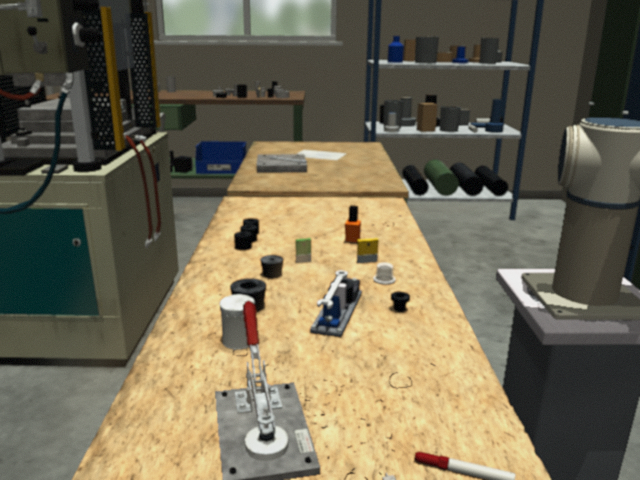

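The top view has the jig at about (250,255), with the spanner across it from (205,237) to (268,257). The green spacer is at (375,220), the yellow at (375,294) and the wedge at (444,283). The side view shows the same layout. Next I'll enlarge these areas and segment by colour.

```bash
python3 - <<'E'
from h import *
d=ld('top0');s=ld('side0')
print(d['mtx'],s['mtx'][0,0]); print('tcp pix',w2pix(d,[181,598,230]),w2pix(s,[181,598,230]))
a=cv2.resize(d['img'][220:290,190:310],None,fx=6.6,fy=6.6,interpolation=cv2.INTER_CUBIC)[:300,:792] if 0 else cv2.resize(d['img'][222:284,190:310],(792,409),interpolation=cv2.INTER_CUBIC)
b=[cv2.resize(d['img'][y:y+32,x:x+44],(264,190),interpolation=cv2.INTER_CUBIC) for x,y in((353,205),(353,279),(422,267))]
cv2.imwrite('pics/c0.png',np.vstack([a,np.hstack(b)])[:,:,::-1])
hsv=cv2.cvtColor(d['img'],cv2.COLOR_RGB2HSV)
# all pts
vv,uu=np.mgrid[0:480,0:640];W=pix2w(d,uu.ravel(),vv.ravel()).reshape(480,640,3)
np.save('pics/W0.npy',W)
print('bench',[W[y,x].round(1) for x,y in((150,180),(400,250),(300,330),(500,250))])
for n,(x,y,w,h) in dict(green=(360,205,30,32),yellow=(360,276,30,38),wedge=(425,265,40,36)).items():
    P=W[y:y+h,x:x+w].reshape(-1,3);Q=P[P[:,2]>15]
    r=cv2.minAreaRect(Q[Q[:,2]>50][:,:2].astype(np.float32));print(n,len(Q),Q[:,2].max().round(1),r, 'top' )
    if n=='wedge':
        print(cv2.minAreaRect(Q[Q[:,2]>95][:,:2].astype(np.float32)))
P=W[222:284,190:310]
for z0,z1 in((5,20),(40,56),(57,66),(66,80)):
    m=(P[...,2]>z0)&(P[...,2]<z1);q=P[m];print(z0,m.sum(),cv2.minAreaRect(q[:,:2].astype(np.float32)),np.percentile(q[:,2],[5,50,95]))
z=P[::2,::3,2].round().astype(int)
for r in z: print(' '.join('%2d'%x for x in r))
E
```

```text
[[465.98596148   0.         321.54175733]
 [  0.         465.98596148 243.86334387]
 [  0.           0.           1.        ]] 566.7180719772203
tcp pix [[-65.17090033 447.53676321]] [[695.19974501 346.02879876]]
bench [array([726.1, 321.7,  -2.4]), array([ 5.728e+02, -2.580e+02,  5.000e-01]), array([390.5, -36.7,   4.9]), array([ 577.7, -488.1,   -6.2])]
green 149 1048.0 ((554.1292724609375, -153.93319702148438), (31.363937377929688, 210.82176208496094), 62.502193450927734) top
yellow 179 1048.0 ((458.04052734375, -150.96484375), (53.618255615234375, 108.28487396240234), 16.981863021850586) top
wedge 407 1048.0 ((496.35595703125, -225.9930877685547), (47.042842864990234, 271.1921081542969), 2.1060469150543213) top
((490.2952880859375, -222.34068298339844), (25.092506408691406, 264.60052490234375), 4.298793792724609)
5 1058 ((565.6460571289062, 81.1253662109375), (270.65869140625, 128.62420654296875), 89.99007415771484) [ 8.02966968 11.97748471 16.88948029]
40 568 ((552.1595458984375, 66.93330383300781), (159.7609405517578, 57.33597183227539), 77.1476058959961) [40.4091702  47.416054
[... 3329 characters left out ...]
1 -5  0  0 -1 -2 -3  0 -1 -1 -1  0  0  2  2  0  1  0 10 35 37 39 41 47 46 42 38 14 -1 -3  1  0  2  1
 3 -2 -3 -1 -3  0 -2 -1 -2  0 -2 -3 -2  3 -2 -2 -2  0 -1  2 -2  0  4  0  1  1  8 13 15 39 42 46 30 13  0  2  2  1  3  1
-5 -3  0 -1 -3 -3 -1  0 -2  0  0  3 -1  1 -1 -4  0  0  0 -1  1 -3  1 -1  0  3  3  2  2  9 15 40 13 13  0  2 -4  1  0 -1
-2 -2  2 -1  0  0 -3  0 -1  0  2 -2  1 -3  1  1 -3 -2 -2  3  1  0 -1  1  0 -2  0  5  1 -2  3 10 10  7 -1 -1  0  0 -1  0
 0 -2 -3  0 -1 -4 -1  3 -1  4  1  0  0 -1  0 -1  2 -2 -2  1  1 -2 -2 -1  1  3 -2 -3  1  0 -4 -4  1  0 -1 -1  0 -2  3  3
 2 -1  3 -5 -1 -2 -2  0  0  0  1  1 -1  2 -2 -1  1  2  0  0  1  1 -1  1  1  2 -1  1 -3  2  3 -2  1 -3  0 -2  5 -2  3  3
```

View pics/c0.png

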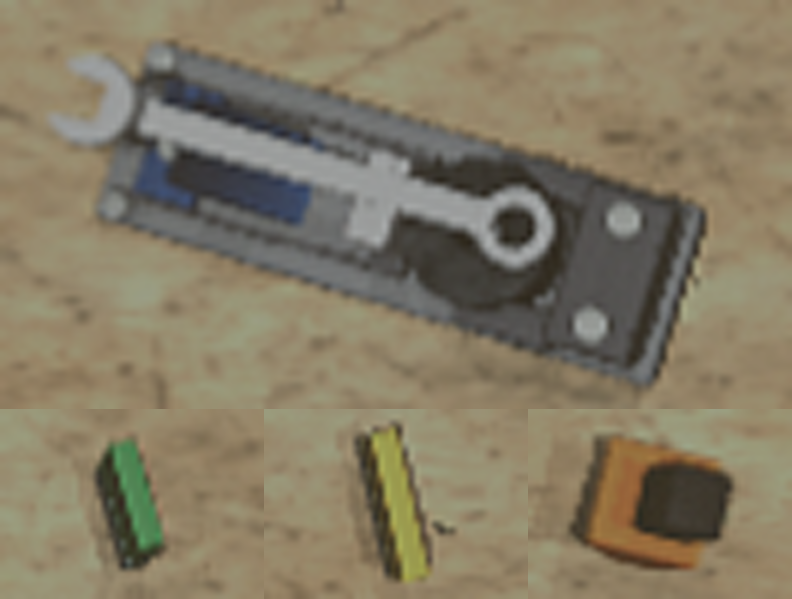

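The crop shows the spanner lying along the jig's x, with its open end at (95,100) and its ring at (515,228). The jaw top is at (383,155) to (365,248). The stop slope runs from about (165,150) to (310,220). The wedge block sits on the right, towards -y, so its slope faces +y like the jig's. Now I'll fit the frames.

```bash
cat >> h.py <<'E'
def dirn(a): return np.array([np.cos(a),np.sin(a)])
def tool(o=None):
    o=o or ctrl.get_obs(); return np.array(o['ee_pos']),cv2.Rodrigues(np.array(o['orientation'],float))[0]
def tofr(P,c,a):
    q=np.asarray(P)[...,:2]-c; x=dirn(a); return np.c_[q@x,q@np.array([-x[1],x[0]]),np.asarray(P)[...,2]]
E
python3 - <<'E'
from h import *
from scipy.optimize import least_squares
d=ld('top0');W=np.load('pics/W0.npy');img=d['img']
C=np.array([[155,42],[100,215],[650,380],[705,207]],float);
p=pix2w(d,190+C[:,0]/6.6-.5+.08,222+C[:,1]/6.6-.5+.08,12);print('plate',p.round(1))
# jig corners in own frame: left end x=+95
L=np.array([[95,-32],[95,32],[-105,32],[-105,-32]],float)
def R2(a): return np.c_[dirn(a),[-np.sin(a),np.cos(a)]]
f=lambda q:(L@R2(q[2]).T+q[:2]-p[:,:2]).ravel()
s=least_squares(f,[550,65,1.3]);print('jig',s.x.round(3),s.fun.round(1))
c,a=s.x[:2],s.x[2]
P=W[215:290,185:315].reshape(-1,3);P=P[P[:,2]<100];q=tofr(P,c,a)
np.set_printoptions(linewidth=200,suppress=True)
for x in range(-26,70,3):
    m=(abs(q[:,0]-x)<1.5)&(abs(q[:,1])<14)
    z=q[m,2];sp=z>66; print(x,'all<=66:',np.sort(z[~sp]).round(0).astype(int), 'y of high',q[m][sp][:,1].mean().round(1) if sp.any() else '')
m=(q[:,2]>64.5);r=cv2.minAreaRect(P[m][:,:2].astype(np.float32));print('spanner',r)
m=(q[:,2]>64.5)&(abs(q[:,0]-12)<40);pc=np.polyfit(q[m,0],q[m,1],1);print('shank y=',pc,'ang jig',a)
hsv=cv2.cvtColor(img,cv2.COLOR_RGB2HSV)
for n,(x,y,w,h,lo,hi,vm,z) in dict(green=(360,205,30,32,50,85,90,62),yellow=(360,276,30,38,22,35,110,62)).items():
    H=hsv[y:y+h,x:x+w];m=(H[...,0]>lo)&(H[...,0]<hi)&(H[...,1]>110)&(H[...,2]>vm);m=cv2.morphologyEx(m.astype(np.uint8),cv2.MORPH_OPEN,np.ones((2,2)))
    vv,uu=np.nonzero(m);g=pix2w(d,uu+x,vv+y,z);print(n,len(uu),cv2.minAreaRect(g[:,:2].astype(np.float32)),g.mean(0))
    gg=W[y:y+h,x:x+w].reshape(-1,3);gg=gg[(gg[:,2]>50)&(gg[:,2]<70)];print('  cloud',cv2.minAreaRect(gg[:,:2].astype(np.float32)),gg.mean(0))
Q=W[262:304,422:466].reshape(-1,3);Q=Q[(Q[:,2]<120)]
for l,h in((98,112),(52,68)):
    g=Q[(Q[:,2]>l)&(Q[:,2]<h)];print('wedge',l,len(g),cv2.minAreaRect(g[:,:2].astype(np.float32)),g.mean(0))
t,R=tool();print(t,R.round(3))
E
```

```text
plate [[613.9 164.7  12. ]
 [554.2 180.8  12. ]
 [502.1  -7.9  12. ]
 [560.8 -25.   12. ]]
jig [559.087  82.974   1.299] [ 1.5  1.2 -0.5  2.3 -1.9 -1.7  0.9 -1.8]
-26 all<=66: [49 49 50 50 50 51 52 52 52 53 53 65 66] y of high -4.6
-23 all<=66: [47 49 50 51 51 51 51 52 52 53 53 64] y of high -3.3
-20 all<=66: [50 50 50 51 51 52 52 53] y of high -4.1
-17 all<=66: [47 47 48 50 50 50 51 52 52 54 55] y of high -3.4
-14 all<=66: [33 41 48 49 50 50 54 55 55 60 65 66] y of high -2.9
-11 all<=66: [36 42 43 45 50 51 55 57 60 62 62 63 64 64 64 64] y of high -2.7
-8 all<=66: [62 62 62 62 63 63 63 64 65 65 66 66] y of high -1.7
-5 all<=66: [61 61 62 63 63 64 64 64 64 65 65 65 65 65] y of high -5.9
-2 all<=66: [62 62 63 63 64 64 64 65 65 66 66 66] y of high -4.1
1 all<=66: [61 62 63 63 65 65] y of high -3.2
4 all<=66: [] y of high -3.7
7 all<=66: [] y of high -3.1
10 all<=66: [64] y of high -3.9
13 all<=66: [ 9  9 10 11 11 11 12 12 16 17] y of high -3.6
16 all<=66: [12 13 13 13 14 14 14 16] y of high -2.7
19 all<=66: [ 7  9 11 11 11 12 12 12 13 13 14] y of high -4.4
22 all<=66: [ 9 11 12 13 13 13
[... 1218 characters left out ...]
22, in <module>
  File "h.py", line 12, in pix2w
    p=cv2.undistortPoints(np.stack([u,v],-1)[:,None],K,np.array([k,0,0,0.]))[:,0]
      ~~~~~~~~~~~~~~~~~~~^^^^^^^^^^^^^^^^^^^^^^^^^^^^^^^^^^^^^^^^^^^^^^^^^^^
cv2.error: OpenCV(4.12.0) /io/opencv/modules/calib3d/src/undistort.dispatch.cpp:347: error: (-215:Assertion failed) CV_IS_MAT(_src) && CV_IS_MAT(_dst) && (_src->rows == 1 || _src->cols == 1) && (_dst->rows == 1 || _dst->cols == 1) && _src->cols + _src->rows - 1 == _dst->rows + _dst->cols - 1 && (CV_MAT_TYPE(_src->type) == CV_32FC2 || CV_MAT_TYPE(_src->type) == CV_64FC2) && (CV_MAT_TYPE(_dst->type) == CV_32FC2 || CV_MAT_TYPE(_dst->type) == CV_64FC2) in function 'cvUndistortPointsInternal'
```

```bash
python3 - <<'E'
from h import *
np.set_printoptions(linewidth=200,suppress=True)
d=ld('top0');W=np.load('pics/W0.npy');img=d['img']
hsv=cv2.cvtColor(img,cv2.COLOR_RGB2HSV)
for n,(x,y,w,h,lo,hi,z) in dict(green=(360,205,30,32,50,85,62),yellow=(360,276,30,38,25,34,62)).items():
    H=hsv[y:y+h,x:x+w].astype(int)
    if n=='green': print(H[15,8:22])
    else: print(H[19,8:22])
    m=(H[...,0]>lo)&(H[...,0]<hi)&(H[...,1]>105)&(H[...,2]>85)
    vv,uu=np.nonzero(m)
    if len(uu):
        g=pix2w(d,uu+x,vv+y,z);print(n,len(uu),cv2.minAreaRect(g[:,:2].astype(np.float32)),g.mean(0))
    gg=W[y:y+h,x:x+w].reshape(-1,3);gg=gg[(gg[:,2]>50)&(gg[:,2]<70)];print('  cloud',cv2.minAreaRect(gg[:,:2].astype(np.float32)),gg.mean(0))
Q=W[262:304,422:466].reshape(-1,3);Q=Q[(Q[:,2]<120)]
for l,h in((98,112),(52,68)):
    g=Q[(Q[:,2]>l)&(Q[:,2]<h)];print('wedge',l,len(g),cv2.minAreaRect(g[:,:2].astype(np.float32)),g.mean(0))
t,R=tool();print(t,R.round(3))
E
```

```text
[[ 20  75 142]
 [ 20  76 134]
 [ 18  53  62]
 [ 46  44  87]
 [ 23  79  58]
 [ 22  83  55]
 [ 63 101 141]
 [ 62  99 134]
 [ 62 104 130]
 [ 63 106 135]
 [ 38  78 104]
 [ 18  83 151]
 [ 19  82 150]
 [ 19  82 147]]
green 16 ((633.112548828125, -195.47201538085938), (34.76076889038086, 7.498174667358398), 18.609285354614258) [ 637.44412554 -195.81380374   62.        ]
  cloud ((633.4151000976562, -194.9749298095703), (39.306880950927734, 10.60466194152832), 17.380956649780273) [ 632.89146527 -194.62911115   61.02330588]
[[ 19  80 125]
 [ 19  84 128]
 [ 18  74  90]
 [ 22  92  64]
 [ 20 102  65]
 [ 24 142 124]
 [ 31 124 161]
 [ 30 127 155]
 [ 30 128 155]
 [ 30 131 156]
 [ 16  81  95]
 [ 25  60 157]
 [ 27  58 155]
 [ 26  58 154]]
yellow 105 ((471.11737060546875, -196.29531860351562), (53.283260345458984, 8.539337158203125), 13.517533302307129) [ 471.24655183 -196.24703364   62.        ]
  cloud ((471.7966003417969, -196.1168975830078), (53.684051513671875, 10.654803276062012), 13.011099815368652) [ 471.64291312 -195.74601527   61.09950626]
wedge 98 121 ((499.3410949707031, -342.7486267089844), (20.157041549682617, 24.656639099121094), 78.81117248535156) [ 499.23300952 -342.12801501  103.43431979]
wedge 52 219 ((500.8113708496094, -338.1476135253906), (39.095218658447266, 40.197265625), 77.08831024169922) [ 500.03711109 -332.9920938    59.95435574]
[181.4336648  597.59007684 229.98272656] [[-0.     0.291  0.957]
 [-0.001  0.957 -0.291]
 [-1.    -0.001 -0.   ]]
```

Fits:
- Jig at about (559, 83), yaw 1.299.
- Gap about 25.6 mm, so both spacers are needed, leaving about 5.6 mm.
- Spanner shank at jig y of about -3.

Next I turn the tool and move above the spanner.

Call:
apply_moves([
  {"gripper": 60, "delta_pos": [0, 0, 0], "dr": [0.103, 0, 0]},
  {"gripper": 60, "delta_pos": [0, 0, 0], "dr": [0.103, 0, 0]},
  {"gripper": 60, "delta_pos": [0, 0, 0], "dr": [0.103, 0, 0]},
  {"gripper": 60, "delta_pos": [0, 0, 0], "dr": [0.103, 0, 0]},
  {"gripper": 60, "delta_pos": [0, 0, 0], "dr": [0.103, 0, 0]},
])

```text
t: 0.52
ee_pos: [181.4, 597.7, 230.2]
orientation: [0.636, 1.475, -0.637]
ft_force: [0.1, -0.0, -0.3]
width: 58.4
```

Call:
apply_moves([
  {"gripper": 60, "delta_pos": [0, 0, 0], "dr": [0.103, 0, 0]},
  {"gripper": 60, "delta_pos": [0, 0, 0], "dr": [0.103, 0, 0]},
  {"gripper": 60, "delta_pos": [0, 0, 0], "dr": [0.103, 0, 0]},
  {"gripper": 60, "delta_pos": [0, 0, 0], "dr": [0.103, 0, 0]},
  {"gripper": 60, "delta_pos": [0, 0, 0], "dr": [0.103, 0, 0]},
])

```text
t: 0.93
ee_pos: [181.5, 597.7, 230.2]
orientation: [1.029, 1.313, -1.031]
ft_force: [-0.3, 0.6, -0.1]
width: 52.7
```

Call:
apply_moves([
  {"gripper": 60, "delta_pos": [0, 0, 0], "dr": [0.103, 0, 0]},
  {"gripper": 60, "delta_pos": [0, 0, 0], "dr": [0.103, 0, 0]},
  {"gripper": 60, "delta_pos": [0, 0, 0], "dr": [0.103, 0, 0]},
  {"gripper": 60, "delta_pos": [0, 0, 0], "dr": [0.103, 0, 0]},
  {"gripper": 60, "delta_pos": [0, 0, 0], "dr": [0.106, 0, 0]},
])

```text
t: 1.35
ee_pos: [181.5, 597.7, 230.2]
orientation: [1.41, 1.065, -1.411]
ft_force: [0.3, -0.1, 0.0]
width: 52.7
```

Call:
apply_moves([
  {"gripper": 60, "delta_pos": [0, 2.5, 1.9], "dr": [0, 0, 0]},
  {"gripper": 60, "delta_pos": [0, 2.5, 1.9], "dr": [0, 0, 0]},
  {"gripper": 60, "delta_pos": [0, 2.5, 1.9], "dr": [0, 0, 0]},
  {"gripper": 60, "delta_pos": [0, 2.5, 1.9], "dr": [0, 0, 0]},
  {"gripper": 60, "delta_pos": [0, 2.5, 1.9], "dr": [0, 0, 0]},
])

```text
t: 1.77
ee_pos: [276.9, 471.5, 230.3]
orientation: [1.406, 1.068, -1.407]
ft_force: [0.7, 0.6, 0.2]
width: 52.8
```

Call:
apply_moves([
  {"gripper": 60, "delta_pos": [0, 2.5, 1.9], "dr": [0, 0, 0]},
  {"gripper": 60, "delta_pos": [0, 2.5, 1.9], "dr": [0, 0, 0]},
  {"gripper": 60, "delta_pos": [0, 2.5, 1.9], "dr": [0, 0, 0]},
  {"gripper": 60, "delta_pos": [0, 2.5, 1.9], "dr": [0, 0, 0]},
  {"gripper": 60, "delta_pos": [0, 2.5, 1.9], "dr": [0, 0, 0]},
])

```text
t: 2.18
ee_pos: [371.8, 346.4, 230.5]
orientation: [1.406, 1.068, -1.407]
ft_force: [-0.4, -0.2, -0.2]
width: 52.9
```

Call:
apply_moves([
  {"gripper": 60, "delta_pos": [0, 2.5, 1.9], "dr": [0, 0, 0]},
  {"gripper": 60, "delta_pos": [0, 2.5, 1.9], "dr": [0, 0, 0]},
  {"gripper": 60, "delta_pos": [0, 2.5, 1.9], "dr": [0, 0, 0]},
  {"gripper": 60, "delta_pos": [0, 2.5, 1.9], "dr": [0, 0, 0]},
  {"gripper": 60, "delta_pos": [0, 2.5, 1.9], "dr": [0, 0, 0]},
])

```text
t: 2.6
ee_pos: [466.7, 221.3, 230.5]
orientation: [1.406, 1.068, -1.407]
ft_force: [0.1, 0.7, 0.4]
width: 52.8
```

Call:
apply_moves([
  {"gripper": 60, "delta_pos": [0, 2.5, 1.7], "dr": [0, 0, 0]},
  {"gripper": 60, "delta_pos": [0, 2.5, 1.7], "dr": [0, 0, 0]},
  {"gripper": 60, "delta_pos": [0, 2.5, 1.7], "dr": [0, 0, 0]},
  {"gripper": 60, "delta_pos": [0, 2.5, 1.7], "dr": [0, 0, 0]},
  {"gripper": 60, "delta_pos": [0, 0, 0], "dr": [0, 0, 0]},
])

```text
t: 3.02
ee_pos: [547.1, 127.1, 230.6]
orientation: [1.409, 1.065, -1.408]
ft_force: [-0.5, -0.3, -0.6]
width: 52.9
```

```bash
cat >> h.py <<'E'
np.set_printoptions(linewidth=200,suppress=True,precision=3)
def need(x,y,yaw=None,z=None):
    "print state and remaining move in tool axes, cm (yaw = tool y direction, rad)"
    o=ctrl.get_obs();t,R=tool(o);cy=np.arctan2(R[1,1],R[0,1])
    D=np.array([x-t[0],y-t[1],0 if z is None else z-t[2]])
    print('t',o['t'],'tcp',t.round(1),'yaw',cy.round(4),'tilt',np.arccos(-R[2,0]).round(4),'F',np.round(o['ft_force'],1),'w',round(o['width'],1))
    turn=0
    if yaw is not None:
        turn=-(yaw-cy); R=R@cv2.Rodrigues(np.array([turn,0,0]))[0]
    print('turn',round(turn,4),'then cm',(R.T@D/10).round(2))
E
python3 -c "
from h import *
need(568,103.4,-0.272,66)"
```

```text
t 3.0167 tcp [547.1 127.1 230.6] yaw -0.2752 tilt 0.0018 F [-0.5 -0.3 -0.6] w 52.9
turn -0.0032 then cm [16.46  2.62  1.72]
```

Call:
apply_moves([
  {"gripper": 60, "delta_pos": [2, 1.3, 0.85], "dr": [0, 0, 0]},
  {"gripper": 60, "delta_pos": [2, 1.3, 0.85], "dr": [0, 0, 0]},
  {"gripper": 60, "delta_pos": [2.5, 0, 0], "dr": [0, 0, 0]},
  {"gripper": 60, "delta_pos": [2.5, 0, 0], "dr": [0, 0, 0]},
  {"gripper": 60, "delta_pos": [2, 0, 0], "dr": [0, 0, 0]},
])

```text
t: 3.43
ee_pos: [563.6, 107.1, 118.7]
orientation: [1.406, 1.069, -1.409]
ft_force: [-0.4, -0.2, 0.0]
width: 52.7
```

Call:
apply_moves([
  {"gripper": 60, "delta_pos": [2, 0, 0], "dr": [0, 0, 0]},
  {"gripper": 60, "delta_pos": [2, 0, 0], "dr": [0, 0, 0]},
  {"gripper": 60, "delta_pos": [1.45, 0, 0], "dr": [0, 0, 0]},
  {"gripper": 60, "delta_pos": [0, 0, 0], "dr": [0, 0, 0]},
  {"gripper": 60, "delta_pos": [0, 0, 0], "dr": [0, 0, 0]},
])

```text
t: 3.85
ee_pos: [563.7, 107.3, 65.5]
orientation: [1.405, 1.069, -1.409]
ft_force: [-0.3, 0.0, 0.4]
width: 52.8
```

Call:
apply_moves([
  {"gripper": 0, "delta_pos": [0, 0, 0], "dr": [0, 0, 0]},
  {"gripper": 0, "delta_pos": [0, 0, 0], "dr": [0, 0, 0]},
  {"gripper": 0, "delta_pos": [0, 0, 0], "dr": [0, 0, 0]},
  {"gripper": 0, "delta_pos": [0, 0, 0], "dr": [0, 0, 0]},
  {"gripper": 0, "delta_pos": [0, 0, 0], "dr": [0, 0, 0]},
])

```text
t: 4.27
ee_pos: [565.1, 107.1, 66.9]
orientation: [1.407, 1.067, -1.406]
ft_force: [0.4, -0.3, 0.1]
width: 22.9
```

Call:
apply_moves([
  {"gripper": 0, "delta_pos": [0, 0, 0], "dr": [0, 0, 0]},
  {"gripper": 0, "delta_pos": [0, 0, 0], "dr": [0, 0, 0]},
  {"gripper": 0, "delta_pos": [0, 0, 0], "dr": [0, 0, 0]},
  {"gripper": 0, "delta_pos": [0, 0, 0], "dr": [0, 0, 0]},
  {"gripper": 0, "delta_pos": [-0.5, 0, 0], "dr": [0, 0, 0]},
])

```text
t: 4.68
ee_pos: [564.0, 106.9, 70.6]
orientation: [1.406, 1.069, -1.408]
ft_force: [-0.2, -0.3, -0.8]
width: 10.6
```

Call:
apply_moves([
  {"gripper": 0, "delta_pos": [-1.5, 0, 0], "dr": [0, 0, 0]},
  {"gripper": 0, "delta_pos": [-1.5, 0, 0], "dr": [0, 0, 0]},
  {"gripper": 0, "delta_pos": [-1.5, 0, 0], "dr": [0, 0, 0]},
  {"gripper": 0, "delta_pos": [-1.5, 0, 0], "dr": [0, 0, 0]},
  {"gripper": 0, "delta_pos": [-1.5, 0, 0], "dr": [0, 0, 0]},
])

```text
t: 5.1
ee_pos: [564.1, 107.0, 146.7]
orientation: [1.406, 1.069, -1.408]
ft_force: [-0.5, -0.1, -0.7]
width: 10.3
```

```bash
python3 -c "
from h import *
need(500,340,-0.0,100)
d=cap('top','t1');s=cap('side','s1');
p=w2pix(d,[564,107,130])[0].astype(int);q=w2pix(s,[564,107,130])[0].astype(int);print(p,q)
c=lambda d,p,w,h:cv2.resize(d['img'][max(p[1]-h//2,0):p[1]+h//2,p[0]-w//2:p[0]+w//2],(400,400))
cv2.imwrite('pics/c1.png',np.hstack([c(d,p,140,140),c(s,q,140,140)])[:,:,::-1])"
```

```text
t 5.1 tcp [564.1 107.  146.7] yaw -0.2721 tilt 0.0013 F [-0.5 -0.1 -0.7] w 10.3
turn -0.2721 then cm [  4.68  -6.4  -23.3 ]
[226 244] [334 259]
```

View pics/c1.png

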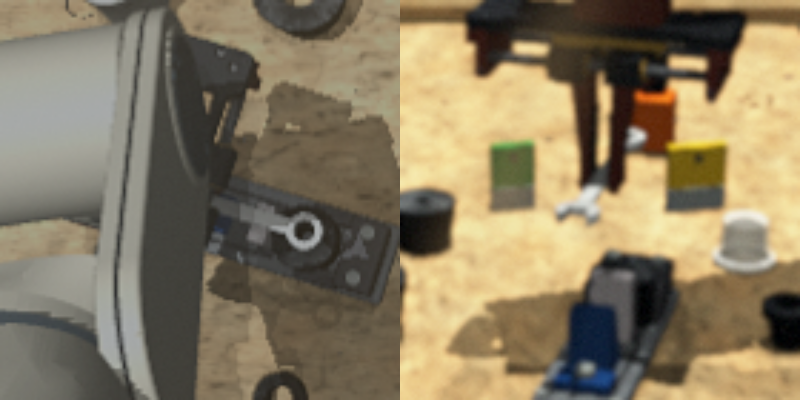

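The side crop shows the spanner gripped mid-shank and clear of the jig. Carrying it left.

Call:
apply_moves([
  {"gripper": 0, "delta_pos": [0, -1.35, -2.1], "dr": [0, 0, 0]},
  {"gripper": 0, "delta_pos": [0, -1.35, -2.1], "dr": [0, 0, 0]},
  {"gripper": 0, "delta_pos": [0, -1.35, -2.1], "dr": [0, 0, 0]},
  {"gripper": 0, "delta_pos": [0, -1.35, -2.1], "dr": [0, 0, 0]},
  {"gripper": 0, "delta_pos": [0, -1.35, -2.1], "dr": [0, 0, 0]},
])

```text
t: 5.62
ee_pos: [526.7, 227.0, 145.0]
orientation: [1.405, 1.068, -1.409]
ft_force: [-0.5, -0.6, -0.9]
width: 10.1
```

Call:
apply_moves([
  {"gripper": 0, "delta_pos": [0, -1.35, -2.1], "dr": [0, 0, 0]},
  {"gripper": 0, "delta_pos": [0, -1.35, -2.1], "dr": [0, 0, 0]},
  {"gripper": 0, "delta_pos": [0, -1.35, -2.1], "dr": [0, 0, 0]},
  {"gripper": 0, "delta_pos": [0, -1.35, -2.1], "dr": [0, 0, 0]},
  {"gripper": 0, "delta_pos": [0, -1.35, -2.1], "dr": [0, 0, 0]},
])

```text
t: 6.03
ee_pos: [489.9, 346.3, 144.9]
orientation: [1.405, 1.068, -1.409]
ft_force: [1.7, -0.6, -1.6]
width: 10.1
```

Call:
apply_moves([
  {"gripper": 0, "delta_pos": [2, 0, 0], "dr": [0, 0, 0]},
  {"gripper": 0, "delta_pos": [2, 0, 0], "dr": [0, 0, 0]},
  {"gripper": 0, "delta_pos": [2, 0, 0], "dr": [0, 0, 0]},
  {"gripper": 0, "delta_pos": [2, 0, 0], "dr": [0, 0, 0]},
  {"gripper": 0, "delta_pos": [2, 0, 0], "dr": [0, 0, 0]},
])

```text
t: 6.45
ee_pos: [490.2, 345.2, 44.1]
orientation: [1.405, 1.068, -1.408]
ft_force: [-0.2, 0.8, -0.5]
width: 10.3
```

Call:
apply_moves([
  {"gripper": 0, "delta_pos": [1.5, 0, 0], "dr": [0, 0, 0]},
  {"gripper": 0, "delta_pos": [0.8, 0, 0], "dr": [0, 0, 0]},
  {"gripper": 0, "delta_pos": [0.5, 0, 0], "dr": [0, 0, 0]},
  {"gripper": 0, "delta_pos": [0, 0, 0], "dr": [0, 0, 0]},
  {"gripper": 0, "delta_pos": [0, 0, 0], "dr": [0, 0, 0]},
])

```text
t: 6.87
ee_pos: [491.2, 345.6, 18.3]
orientation: [1.407, 1.068, -1.407]
ft_force: [-0.4, 0.0, -0.1]
width: 10.3
```

```bash
python3 -c "
from h import *
need(490,345,None,11)"
```

```text
t 6.8667 tcp [491.2 345.6  18.3] yaw -0.2721 tilt 0.0001 F [-0.4  0.  -0.1] w 10.3
turn 0 then cm [ 0.73 -0.1   0.09]
```

Call:
apply_moves([
  {"gripper": 0, "delta_pos": [0.4, 0, 0], "dr": [0, 0, 0]},
  {"gripper": 0, "delta_pos": [0.4, 0, 0], "dr": [0, 0, 0]},
  {"gripper": 0, "delta_pos": [0, 0, 0], "dr": [0, 0, 0]},
  {"gripper": 0, "delta_pos": [0, 0, 0], "dr": [0, 0, 0]},
  {"gripper": 35, "delta_pos": [0, 0, 0], "dr": [0, 0, 0]},
])

```text
t: 7.28
ee_pos: [491.3, 345.7, 10.5]
orientation: [1.407, 1.068, -1.406]
ft_force: [0.0, 0.1, 0.5]
width: 14.3
```

Call:
apply_moves([
  {"gripper": 35, "delta_pos": [0, 0, 0], "dr": [0, 0, 0]},
  {"gripper": 35, "delta_pos": [0, 0, 0], "dr": [0, 0, 0]},
  {"gripper": 35, "delta_pos": [0, 0, 0], "dr": [0, 0, 0]},
  {"gripper": 35, "delta_pos": [0, 0, 0], "dr": [0, 0, 0]},
  {"gripper": 35, "delta_pos": [0, 0, 0], "dr": [0, 0, 0]},
])

```text
t: 7.7
ee_pos: [491.2, 345.6, 10.2]
orientation: [1.407, 1.068, -1.407]
ft_force: [-0.7, -0.1, 0.1]
width: 31.3
```

Call:
apply_moves([
  {"gripper": 70, "delta_pos": [-2, 0, 0], "dr": [0, 0, 0]},
  {"gripper": 70, "delta_pos": [-3, 0, 0], "dr": [0, 0, 0]},
  {"gripper": 70, "delta_pos": [-3, 0, 0], "dr": [0, 0, 0]},
  {"gripper": 70, "delta_pos": [-3, 0, 0], "dr": [0, 0, 0]},
  {"gripper": 70, "delta_pos": [-3, 0, 0], "dr": [0, 0, 0]},
])

```text
t: 8.12
ee_pos: [490.9, 345.4, 151.5]
orientation: [1.406, 1.068, -1.407]
ft_force: [-0.2, 1.0, 0.2]
width: 59.6
```

```bash
python3 -c "
from h import *
need(633.2,-195.1,0.304,170)
s=cap('side','s2');q=w2pix(s,[491,345,4])[0].astype(int);print(q)
cv2.imwrite('pics/c2.png',cv2.resize(s['img'][q[1]-75:q[1]+75,q[0]-100:q[0]+100],(800,600))[:,:,::-1])"
```

```text
t 8.1167 tcp [490.9 345.4 151.5] yaw -0.272 tilt 0.0004 F [-0.2  1.   0.2] w 59.6
turn -0.576 then cm [-1.84 -2.6  55.83]
[382 385]
```

View pics/c2.png

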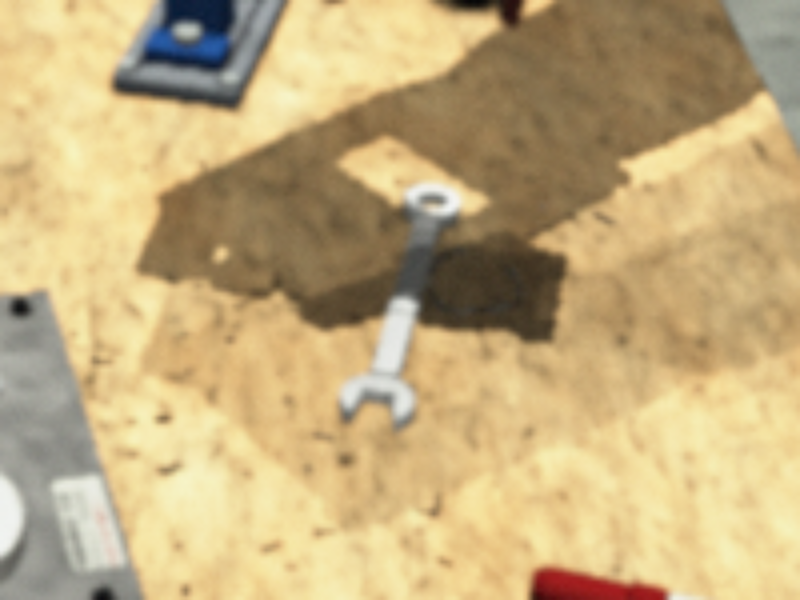

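The spanner lies flat on the bench, from (430,200) to (378,400) in the crop, clear of everything. Going to the green spacer.

Call:
apply_moves([
  {"gripper": 75, "delta_pos": [0, 0, 0], "dr": [-0.115, 0, 0]},
  {"gripper": 75, "delta_pos": [0, 0, 0], "dr": [-0.115, 0, 0]},
  {"gripper": 75, "delta_pos": [0, 0, 0], "dr": [-0.115, 0, 0]},
  {"gripper": 75, "delta_pos": [0, 0, 0], "dr": [-0.115, 0, 0]},
  {"gripper": 75, "delta_pos": [0, 0, 0], "dr": [-0.115, 0, 0]},
])

```text
t: 8.58
ee_pos: [491.1, 345.5, 150.1]
orientation: [0.979, 1.34, -0.979]
ft_force: [-0.3, -0.1, -0.6]
width: 65.9
```

Call:
apply_moves([
  {"gripper": 75, "delta_pos": [0, -0.2, 2.8], "dr": [0, 0, 0]},
  {"gripper": 75, "delta_pos": [0, -0.15, 2.8], "dr": [0, 0, 0]},
  {"gripper": 75, "delta_pos": [0, -0.15, 2.8], "dr": [0, 0, 0]},
  {"gripper": 75, "delta_pos": [0, -0.15, 2.8], "dr": [0, 0, 0]},
  {"gripper": 75, "delta_pos": [0, -0.15, 2.8], "dr": [0, 0, 0]},
])

```text
t: 9.0
ee_pos: [525.3, 208.4, 150.1]
orientation: [0.983, 1.338, -0.983]
ft_force: [0.6, -0.7, 0.1]
width: 65.7
```

Call:
apply_moves([
  {"gripper": 75, "delta_pos": [0, -0.15, 2.8], "dr": [0, 0, 0]},
  {"gripper": 75, "delta_pos": [0, -0.15, 2.8], "dr": [0, 0, 0]},
  {"gripper": 75, "delta_pos": [0, -0.15, 2.8], "dr": [0, 0, 0]},
  {"gripper": 75, "delta_pos": [0, -0.15, 2.8], "dr": [0, 0, 0]},
  {"gripper": 75, "delta_pos": [0, -0.15, 2.8], "dr": [0, 0, 0]},
])

```text
t: 9.42
ee_pos: [560.0, 72.3, 150.1]
orientation: [0.983, 1.337, -0.983]
ft_force: [0.2, 0.8, -0.9]
width: 66.0
```

Call:
apply_moves([
  {"gripper": 75, "delta_pos": [0, -0.1, 2.8], "dr": [0, 0, 0]},
  {"gripper": 75, "delta_pos": [0, -0.1, 2.8], "dr": [0, 0, 0]},
  {"gripper": 75, "delta_pos": [0, -0.1, 2.8], "dr": [0, 0, 0]},
  {"gripper": 75, "delta_pos": [0, -0.1, 2.8], "dr": [0, 0, 0]},
  {"gripper": 75, "delta_pos": [0, -0.1, 2.8], "dr": [0, 0, 0]},
])

```text
t: 9.83
ee_pos: [597.0, -62.8, 150.1]
orientation: [0.983, 1.337, -0.983]
ft_force: [0.6, -0.5, -0.2]
width: 65.9
```

Call:
apply_moves([
  {"gripper": 75, "delta_pos": [0, -0.1, 2.8], "dr": [0, 0, 0]},
  {"gripper": 75, "delta_pos": [0, -0.1, 2.8], "dr": [0, 0, 0]},
  {"gripper": 75, "delta_pos": [0, -0.1, 2.8], "dr": [0, 0, 0]},
  {"gripper": 75, "delta_pos": [0, 0, 2.8], "dr": [0, 0, 0]},
  {"gripper": 75, "delta_pos": [0, 0, 0], "dr": [0, 0, 0]},
])

```text
t: 10.25
ee_pos: [628.8, -173.6, 150.3]
orientation: [0.985, 1.333, -0.985]
ft_force: [-0.1, 0.1, 0.1]
width: 65.9
```

```bash
python3 -c "
from h import *
need(633.2,-195.1,0.304,35)"
```

```text
t 10.25 tcp [ 628.8 -173.6  150.3] yaw 0.3 tilt 0.0028 F [-0.1  0.1  0.1] w 65.9
turn -0.004 then cm [11.53 -0.24  2.15]
```

Call:
apply_moves([
  {"gripper": 75, "delta_pos": [1, -0.15, 1.1], "dr": [-0.004, 0, 0]},
  {"gripper": 75, "delta_pos": [1, -0.1, 1.1], "dr": [0, 0, 0]},
  {"gripper": 75, "delta_pos": [2, 0, 0], "dr": [0, 0, 0]},
  {"gripper": 75, "delta_pos": [2, 0, 0], "dr": [0, 0, 0]},
  {"gripper": 75, "delta_pos": [0, 0, 0], "dr": [0, 0, 0]},
])

```text
t: 10.67
ee_pos: [628.4, -189.8, 85.2]
orientation: [0.979, 1.347, -0.983]
ft_force: [-0.4, 0.4, -0.7]
width: 65.9
```

```bash
python3 -c "
from h import *
need(633.2,-195.1,0.304,35)"
```

```text
t 10.6667 tcp [ 628.4 -189.8   85.2] yaw 0.3076 tilt 0.0079 F [-0.4  0.4 -0.7] w 65.9
turn 0.0036 then cm [5.01 0.33 0.68]
```

Call:
apply_moves([
  {"gripper": 75, "delta_pos": [0, 0.3, 0.6], "dr": [0, 0, 0]},
  {"gripper": 75, "delta_pos": [0, 0, 0], "dr": [0, 0, 0]},
  {"gripper": 75, "delta_pos": [0, 0, 0], "dr": [0, 0, 0]},
  {"gripper": 75, "delta_pos": [0, 0, 0], "dr": [0, 0, 0]},
  {"gripper": 75, "delta_pos": [0, 0, 0], "dr": [0, 0, 0]},
])

```text
t: 11.08
ee_pos: [636.8, -195.8, 91.2]
orientation: [0.98, 1.338, -0.979]
ft_force: [-0.8, -0.2, -0.2]
width: 66.1
```

```bash
python3 -c "
from h import *
need(633.2,-195.1,0.304,35)"
```

```text
t 11.0833 tcp [ 636.8 -195.8   91.2] yaw 0.3072 tilt 0.0015 F [-0.8 -0.2 -0.2] w 66.1
turn 0.0032 then cm [ 5.62 -0.33 -0.18]
```

Call:
apply_moves([
  {"gripper": 75, "delta_pos": [1.2, -0.3, -0.15], "dr": [0.003, 0, 0]},
  {"gripper": 75, "delta_pos": [1.5, 0, 0], "dr": [0, 0, 0]},
  {"gripper": 75, "delta_pos": [1.5, 0, 0], "dr": [0, 0, 0]},
  {"gripper": 75, "delta_pos": [1.4, 0, 0], "dr": [0, 0, 0]},
  {"gripper": 75, "delta_pos": [0, 0, 0], "dr": [0, 0, 0]},
])

```text
t: 11.5
ee_pos: [630.3, -194.3, 29.7]
orientation: [0.982, 1.344, -0.985]
ft_force: [-0.2, 0.8, 0.1]
width: 65.5
```

Call:
apply_moves([
  {"gripper": 75, "delta_pos": [0, 0, 0], "dr": [0, 0, 0]},
  {"gripper": 75, "delta_pos": [0, 0, 0], "dr": [0, 0, 0]},
  {"gripper": 0, "delta_pos": [0, 0, 0], "dr": [0, 0, 0]},
  {"gripper": 0, "delta_pos": [0, 0, 0], "dr": [0, 0, 0]},
  {"gripper": 0, "delta_pos": [0, 0, 0], "dr": [0, 0, 0]},
])

```text
t: 11.92
ee_pos: [633.5, -195.3, 34.9]
orientation: [0.983, 1.337, -0.982]
ft_force: [-0.1, 0.3, -0.4]
width: 49.4
```

Call:
apply_moves([
  {"gripper": 0, "delta_pos": [0, 0, 0], "dr": [0, 0, 0]},
  {"gripper": 0, "delta_pos": [0, 0, 0], "dr": [0, 0, 0]},
  {"gripper": 0, "delta_pos": [0, 0, 0], "dr": [0, 0, 0]},
  {"gripper": 0, "delta_pos": [0, 0, 0], "dr": [0, 0, 0]},
  {"gripper": 0, "delta_pos": [0, 0, 0], "dr": [0, 0, 0]},
])

```text
t: 12.33
ee_pos: [633.3, -195.3, 34.7]
orientation: [0.982, 1.337, -0.982]
ft_force: [-0.8, -0.4, 5.1]
width: 39.4
```

```bash
python3 -c "
from h import *
need(633.2,-195.1,0.304,35)"
```

```text
t 12.3333 tcp [ 633.3 -195.3   34.7] yaw 0.304 tilt 0.0007 F [-0.8 -0.4  5.1] w 39.4
turn 0.0 then cm [-0.03 -0.   -0.02]
```

Call:
apply_moves([
  {"gripper": 0, "delta_pos": [-1, 0, 0], "dr": [0, 0, 0]},
  {"gripper": 0, "delta_pos": [-2.5, 0, 0], "dr": [0, 0, 0]},
  {"gripper": 0, "delta_pos": [-2.5, 0, 0], "dr": [0, 0, 0]},
  {"gripper": 0, "delta_pos": [-2.5, 0, 0], "dr": [0, 0, 0]},
  {"gripper": 0, "delta_pos": [-2.5, 0, 0], "dr": [0, 0, 0]},
])

```text
t: 12.75
ee_pos: [632.6, -195.1, 145.4]
orientation: [0.982, 1.339, -0.983]
ft_force: [0.5, -0.3, -1.2]
width: 39.7
```

Call:
apply_moves([
  {"gripper": 0, "delta_pos": [0, 0, 0], "dr": [0.115, 0, 0]},
  {"gripper": 0, "delta_pos": [0, 0, 0], "dr": [0.115, 0, 0]},
  {"gripper": 0, "delta_pos": [0, 0, 0], "dr": [0.115, 0, 0]},
  {"gripper": 0, "delta_pos": [0, 0, 0], "dr": [0.115, 0, 0]},
  {"gripper": 0, "delta_pos": [0, 0, 0], "dr": [0.115, 0, 0]},
])

```text
t: 13.17
ee_pos: [632.7, -195.1, 144.5]
orientation: [1.41, 1.066, -1.41]
ft_force: [0.4, 0.1, -1.4]
width: 39.7
```

```bash
python3 - <<'E'
from h import *
d=ld('top0');W=np.load('pics/W0.npy');P=W[215:290,185:315].reshape(-1,3);P=P[P[:,2]<100]
c=np.array([559.087,82.974])
for a in(1.289,1.299,1.309):
    q=tofr(P,c,a)
    for n,lo,hi in(('jaw',-12,0),('stop',49,61)):
        m=(q[:,2]>58)&(q[:,2]<67)&(q[:,0]>lo)&(q[:,0]<hi)&(abs(q[:,1])<25);y=np.sort(q[m,1]);print(a,n,len(y),y[:3],y[-3:],y.min()/2+y.max()/2)
    m=(q[:,2]>5)&(q[:,2]<18)
    e=[(q[m&(abs(q[:,0]-x)<8),1].min(),q[m&(abs(q[:,0]-x)<8),1].max()) for x in(-90,-50,0,40,80)];print(' plate',np.round(e,1).tolist(),'mid',np.mean(e,1))
    j=(q[:,2]>58)&(q[:,2]<66.5)&(abs(q[:,1]-4)>0)&(q[:,0]<6)&(q[:,0]>-17);
    j&=(q[:,1]>6)|(q[:,1]<-12)
    print(' jaw x',np.sort(q[j,0])[[0,1,2,-3,-2,-1]], 'plate x',np.sort(q[m&(abs(q[:,1])<25),0])[[0,2,5,-6,-3,-1]])
    sl=(q[:,2]>18)&(q[:,2]<58)&(abs(q[:,1])<13)&(q[:,0]>24)&(q[:,0]<50);print(' toe',np.median(q[sl,0]-.4*(q[sl,2]-12)),np.std(q[sl,0]-.4*(q[sl,2]-12)))
need(559.1,83,-0.272,150)
E
```

```text
1.289 jaw 57 [-14.525 -14.362 -13.7  ] [14.514 15.081 15.188] 0.33166549757509856
1.289 stop 47 [-14.392 -14.385 -13.759] [14.645 14.767 15.335] 0.4714267293512435
 plate [[-69.8, 31.7], [-32.1, 31.8], [-31.6, 32.2], [-65.0, 32.3], [-31.3, 50.0]] mid [-19.026  -0.119   0.3   -16.315   9.369]
 jaw x [-12.842 -12.728 -12.044   0.356   0.557   0.709] plate x [-147.823 -123.735 -103.83    95.664   96.671  140.885]
 toe 26.880719997874927 0.9727665524744876
1.299 jaw 57 [-14.299 -13.657 -13.385] [14.581 15.123 15.296] 0.49839343045143814
1.299 stop 47 [-14.979 -14.924 -14.313] [14.058 14.248 14.789] -0.09500269350674984
 plate [[-68.8, 32.6], [-31.7, 32.4], [-31.6, 32.1], [-65.3, 32.0], [-32.1, 49.2]] mid [-18.118   0.378   0.258 -16.679   8.561]
 jaw x [-12.715 -12.65  -12.144   0.43    0.433   0.833] plate x [-147.642 -123.503 -103.737   95.795   96.724  140.811]
 toe 26.92068959976995 0.9466824140578105
1.309 jaw 56 [-14.235 -13.612 -13.27 ] [14.647 15.163 15.403] 0.5839321010459777
1.309 stop 45 [-15.572 -15.455 -14.864] [13.47  13.729 14.242] -0.6650258873996044
 plate [[-67.9, 33.4], [-31.2, 33.0], [-31.6, 32.1], [-65.7, 31.6], [-33.0, 48.5]] mid [-17.207   0.875   0.215 -17.042   7.752]
 jaw x [-12.587 -12.57  -12.287   0.304   0.509   0.956] plate x [-147.447 -104.191 -103.922   95.632   96.487  140.723]
 toe 26.97207451590215 0.949289149815614
t 13.1667 tcp [ 632.7 -195.1  144.5] yaw -0.2767 tilt 0.0003 F [ 0.4  0.1 -1.4] w 39.7
turn -0.0047 then cm [ -0.54 -14.56 -24.81]
```

Call:
apply_moves([
  {"gripper": 0, "delta_pos": [0, -1.45, -2.5], "dr": [0, 0, 0]},
  {"gripper": 0, "delta_pos": [0, -1.45, -2.5], "dr": [0, 0, 0]},
  {"gripper": 0, "delta_pos": [0, -1.45, -2.5], "dr": [0, 0, 0]},
  {"gripper": 0, "delta_pos": [0, -1.45, -2.5], "dr": [0, 0, 0]},
  {"gripper": 0, "delta_pos": [0, -1.45, -2.5], "dr": [0, 0, 0]},
])

```text
t: 13.58
ee_pos: [595.9, -54.2, 144.4]
orientation: [1.406, 1.069, -1.406]
ft_force: [0.6, 0.5, -0.8]
width: 40.0
```

Call:
apply_moves([
  {"gripper": 0, "delta_pos": [0, -1.45, -2.5], "dr": [0, 0, 0]},
  {"gripper": 0, "delta_pos": [0, -1.45, -2.5], "dr": [0, 0, 0]},
  {"gripper": 0, "delta_pos": [0, -1.45, -2.5], "dr": [0, 0, 0]},
  {"gripper": 0, "delta_pos": [0, -1.45, -2.5], "dr": [0, 0, 0]},
  {"gripper": 0, "delta_pos": [0, -1.45, -2.5], "dr": [0, 0, 0]},
])

```text
t: 14.0
ee_pos: [559.5, 85.7, 144.5]
orientation: [1.406, 1.069, -1.406]
ft_force: [-0.1, -0.1, -0.2]
width: 39.9
```

Call:
apply_moves([
  {"gripper": 0, "delta_pos": [0, 0, -0.7], "dr": [0, 0, 0]},
  {"gripper": 0, "delta_pos": [0, 0, 0], "dr": [0, 0, 0]},
  {"gripper": 0, "delta_pos": [0, 0, 0], "dr": [0, 0, 0]},
  {"gripper": 0, "delta_pos": [0, 0, 0], "dr": [0, 0, 0]},
  {"gripper": 0, "delta_pos": [0, 0, 0], "dr": [0, 0, 0]},
])

```text
t: 14.42
ee_pos: [562.4, 90.0, 144.2]
orientation: [1.407, 1.068, -1.407]
ft_force: [-0.1, -0.1, -0.4]
width: 39.7
```

```bash
python3 - <<'E'
from h import *
need(561,90.8,-0.277,48)
s=cap('side','s3');q=w2pix(s,[561,91,100])[0].astype(int);print(q)
cv2.imwrite('pics/c3.png',cv2.resize(s['img'][q[1]-50:q[1]+50,q[0]-60:q[0]+60],(720,600),interpolation=cv2.INTER_CUBIC)[:,:,::-1])
E
```

```text
t 14.4167 tcp [562.4  90.  144.2] yaw -0.2724 tilt 0.0002 F [-0.1 -0.1 -0.4] w 39.7
turn 0.0046 then cm [ 9.62 -0.16 -0.04]
[335 270]
```

View pics/c3.png

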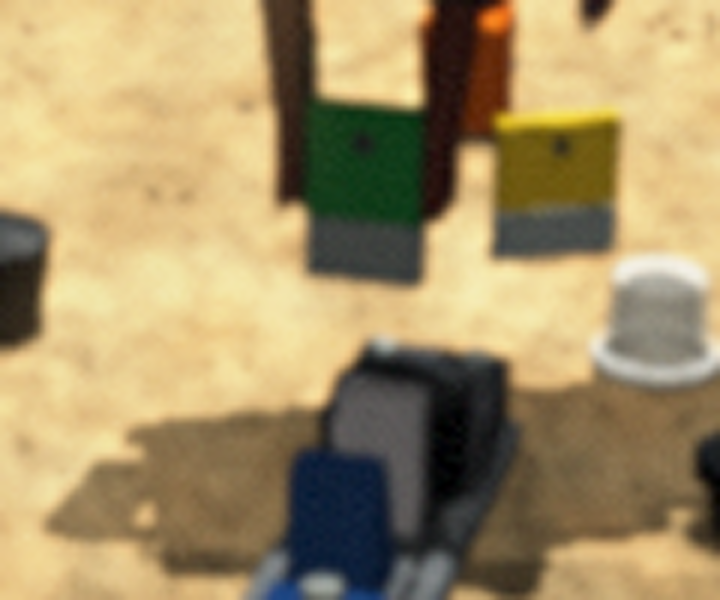

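The green spacer is held squarely in the fingers at (365,190) in the crop, and the jig below is clear. Descending.

Call:
apply_moves([
  {"gripper": 0, "delta_pos": [2, -0.15, 0], "dr": [0.004, 0, 0]},
  {"gripper": 0, "delta_pos": [1.5, 0, 0], "dr": [0, 0, 0]},
  {"gripper": 0, "delta_pos": [0, 0, 0], "dr": [0, 0, 0]},
  {"gripper": 0, "delta_pos": [0, 0, 0], "dr": [0, 0, 0]},
  {"gripper": 0, "delta_pos": [0, 0, 0], "dr": [0, 0, 0]},
])

```text
t: 14.88
ee_pos: [561.2, 91.2, 109.7]
orientation: [1.41, 1.066, -1.409]
ft_force: [-0.0, 0.3, 0.3]
width: 39.8
```

Call:
apply_moves([
  {"gripper": 0, "delta_pos": [0.7, 0, 0], "dr": [0, 0, 0]},
  {"gripper": 0, "delta_pos": [0.7, 0, 0], "dr": [0, 0, 0]},
  {"gripper": 0, "delta_pos": [0.7, 0, 0], "dr": [0, 0, 0]},
  {"gripper": 0, "delta_pos": [0, 0, 0], "dr": [0, 0, 0]},
  {"gripper": 0, "delta_pos": [0, 0, 0], "dr": [0, 0, 0]},
])

```text
t: 15.3
ee_pos: [560.2, 91.6, 87.6]
orientation: [1.408, 1.067, -1.41]
ft_force: [0.5, -0.6, -0.9]
width: 40.1
```

```bash
python3 - <<'E'
from h import *
need(561,90.8,-0.277,48)
E
```

```text
t 15.3 tcp [560.2  91.6  87.6] yaw -0.2749 tilt 0.0013 F [ 0.5 -0.6 -0.9] w 40.1
turn 0.0021 then cm [3.96 0.1  0.05]
```

Inside the gap with no contact. On down to just above the plate.

Call:
apply_moves([
  {"gripper": 0, "delta_pos": [0.7, 0, 0], "dr": [0, 0, 0]},
  {"gripper": 0, "delta_pos": [0.7, 0, 0], "dr": [0, 0, 0]},
  {"gripper": 0, "delta_pos": [0.7, 0, 0], "dr": [0, 0, 0]},
  {"gripper": 0, "delta_pos": [0, 0, 0], "dr": [0, 0, 0]},
  {"gripper": 0, "delta_pos": [0, 0, 0], "dr": [0, 0, 0]},
])

```text
t: 15.72
ee_pos: [560.2, 91.6, 66.4]
orientation: [1.408, 1.067, -1.41]
ft_force: [-0.6, -0.1, -1.8]
width: 40.0
```

Call:
apply_moves([
  {"gripper": 0, "delta_pos": [0.6, 0, 0], "dr": [0, 0, 0]},
  {"gripper": 0, "delta_pos": [0.6, 0, 0], "dr": [0, 0, 0]},
  {"gripper": 0, "delta_pos": [0.5, 0, 0], "dr": [0, 0, 0]},
  {"gripper": 0, "delta_pos": [0, 0, 0], "dr": [0, 0, 0]},
  {"gripper": 0, "delta_pos": [0, 0, 0], "dr": [0, 0, 0]},
])

```text
t: 16.13
ee_pos: [560.3, 91.6, 49.7]
orientation: [1.408, 1.067, -1.41]
ft_force: [0.1, -0.2, -0.3]
width: 40.1
```

Call:
apply_moves([
  {"gripper": 0, "delta_pos": [0.15, 0, 0], "dr": [0, 0, 0]},
  {"gripper": 0, "delta_pos": [0, 0, 0], "dr": [0, 0, 0]},
  {"gripper": 0, "delta_pos": [0, 0, 0], "dr": [0, 0, 0]},
  {"gripper": 0, "delta_pos": [0, 0, 0], "dr": [0, 0, 0]},
  {"gripper": 0, "delta_pos": [0, 0, 0], "dr": [0, 0, 0]},
])

```text
t: 16.55
ee_pos: [560.8, 91.6, 48.9]
orientation: [1.409, 1.066, -1.408]
ft_force: [-0.4, -0.4, -1.1]
width: 39.6
```

```bash
python3 - <<'E'
from h import *
need(561,90.8,-0.277,47)
E
```

```text
t 16.55 tcp [560.8  91.6  48.9] yaw -0.2749 tilt 0.0004 F [-0.4 -0.4 -1.1] w 39.6
turn 0.0021 then cm [0.19 0.04 0.08]
```

Call:
apply_moves([
  {"gripper": 0, "delta_pos": [0.15, 0, 0.1], "dr": [0, 0, 0]},
  {"gripper": 0, "delta_pos": [0.05, 0, 0], "dr": [0, 0, 0]},
  {"gripper": 0, "delta_pos": [0, 0, 0], "dr": [0, 0, 0]},
  {"gripper": 0, "delta_pos": [0, 0, 0], "dr": [0, 0, 0]},
  {"gripper": 0, "delta_pos": [0, 0, 0], "dr": [0, 0, 0]},
])

```text
t: 16.97
ee_pos: [560.4, 90.6, 46.7]
orientation: [1.409, 1.066, -1.409]
ft_force: [-0.9, -1.0, 0.2]
width: 39.7
```

Call:
apply_moves([
  {"gripper": 70, "delta_pos": [0, 0, 0], "dr": [0, 0, 0]},
  {"gripper": 70, "delta_pos": [0, 0, 0], "dr": [0, 0, 0]},
  {"gripper": 70, "delta_pos": [0, 0, 0], "dr": [0, 0, 0]},
  {"gripper": 70, "delta_pos": [0, 0, 0], "dr": [0, 0, 0]},
  {"gripper": 70, "delta_pos": [0, 0, 0], "dr": [0, 0, 0]},
])

```text
t: 17.38
ee_pos: [560.4, 90.7, 46.7]
orientation: [1.409, 1.066, -1.409]
ft_force: [0.7, -0.4, -0.2]
width: 61.5
```

Call:
apply_moves([
  {"gripper": 80, "delta_pos": [-1, 0, 0], "dr": [0, 0, 0]},
  {"gripper": 80, "delta_pos": [-1.5, 0, 0], "dr": [0, 0, 0]},
  {"gripper": 80, "delta_pos": [-2, 0, 0], "dr": [0, 0, 0]},
  {"gripper": 80, "delta_pos": [-3, 0, 0], "dr": [0, 0, 0]},
  {"gripper": 80, "delta_pos": [-3, 0, 0], "dr": [0, 0, 0]},
])

```text
t: 17.8
ee_pos: [559.7, 90.6, 152.8]
orientation: [1.408, 1.067, -1.41]
ft_force: [-0.1, -0.3, 0.3]
width: 70.2
```

```bash
python3 - <<'E'
from h import *
need(471.5,-196.2,0.23,150)
E
```

```text
t 17.8 tcp [559.7  90.6 152.8] yaw -0.275 tilt 0.0015 F [-0.1 -0.3  0.3] w 70.2
turn -0.505 then cm [  0.3  -15.13  25.91]
```

Call:
apply_moves([
  {"gripper": 80, "delta_pos": [0, 0, 0], "dr": [-0.101, 0, 0]},
  {"gripper": 80, "delta_pos": [0, 0, 0], "dr": [-0.101, 0, 0]},
  {"gripper": 80, "delta_pos": [0, 0, 0], "dr": [-0.101, 0, 0]},
  {"gripper": 80, "delta_pos": [0, 0, 0], "dr": [-0.101, 0, 0]},
  {"gripper": 80, "delta_pos": [0, 0, 0], "dr": [-0.101, 0, 0]},
])

```text
t: 18.22
ee_pos: [560.4, 90.7, 152.6]
orientation: [1.035, 1.311, -1.034]
ft_force: [0.3, -0.3, 0.2]
width: 70.2
```

Call:
apply_moves([
  {"gripper": 80, "delta_pos": [0, -1.5, 2.6], "dr": [0, 0, 0]},
  {"gripper": 80, "delta_pos": [0, -1.5, 2.6], "dr": [0, 0, 0]},
  {"gripper": 80, "delta_pos": [0, -1.5, 2.6], "dr": [0, 0, 0]},
  {"gripper": 80, "delta_pos": [0, -1.5, 2.6], "dr": [0, 0, 0]},
  {"gripper": 80, "delta_pos": [0, -1.5, 2.6], "dr": [0, 0, 0]},
])

```text
t: 18.63
ee_pos: [516.5, -54.1, 152.5]
orientation: [1.038, 1.309, -1.037]
ft_force: [0.1, -0.5, -0.6]
width: 69.9
```

Call:
apply_moves([
  {"gripper": 80, "delta_pos": [0, -1.5, 2.6], "dr": [0, 0, 0]},
  {"gripper": 80, "delta_pos": [0, -1.5, 2.6], "dr": [0, 0, 0]},
  {"gripper": 80, "delta_pos": [0, -1.5, 2.6], "dr": [0, 0, 0]},
  {"gripper": 80, "delta_pos": [0, -1.5, 2.6], "dr": [0, 0, 0]},
  {"gripper": 80, "delta_pos": [0, -1.5, 2.6], "dr": [0, 0, 0]},
])

```text
t: 19.05
ee_pos: [473.1, -198.1, 152.5]
orientation: [1.038, 1.308, -1.038]
ft_force: [0.1, 0.1, 0.1]
width: 70.4
```

Call:
apply_moves([
  {"gripper": 80, "delta_pos": [2.5, 0, 0], "dr": [0, 0, 0]},
  {"gripper": 80, "delta_pos": [2.5, 0, 0], "dr": [0, 0, 0]},
  {"gripper": 80, "delta_pos": [0, 0, 0], "dr": [0, 0, 0]},
  {"gripper": 80, "delta_pos": [0, 0, 0], "dr": [0, 0, 0]},
  {"gripper": 80, "delta_pos": [0, 0, 0], "dr": [0, 0, 0]},
])

```text
t: 19.47
ee_pos: [474.2, -196.7, 102.7]
orientation: [1.038, 1.309, -1.038]
ft_force: [0.1, -0.7, -0.4]
width: 70.2
```

```bash
python3 - <<'E'
from h import *
need(471.5,-196.2,0.23,35)
d=cap('top','t4')
# spacer in gap: from cloud
vv,uu=np.mgrid[222:284,190:310];P=pix2w(d,uu.ravel(),vv.ravel());P=P[(P[:,2]<100)]
q=tofr(P,np.array([559.1,84.0]),1.294)
for x in range(-16,40,2):
    m=(abs(q[:,0]-x)<1)&(abs(q[:,1])<12);print(x,np.sort(q[m,2]).round(0).astype(int))
m=(q[:,2]>66)&(abs(q[:,1])<35);print(q[m].mean(0),q[m].min(0),q[m].max(0)); mm=P[(q[:,2]>66)&(abs(q[:,1])<35)&(abs(q[:,0]-7)<12)];print(cv2.minAreaRect(mm[:,:2].astype(np.float32)))
E
```

```text
t 19.4667 tcp [ 474.2 -196.7  102.7] yaw 0.2304 tilt 0.0008 F [ 0.1 -0.7 -0.4] w 70.2
turn 0.0004 then cm [ 6.77 -0.25 -0.11]
-16 [49 50 50 51 51 52 53]
-14 [41 41 47 48 49 50 50 51 51 51 52 52 53 54 55 56 58 58 61 62 62 63 69]
-12 [41 61 61 62 63 63 63 63 64 64 64 64 65]
-10 [61 62 63 63 63 64 66 66 66 66]
-8 [61 63 63 63 63 63 64 64 64 65 65 66 66]
-6 [61 63 63 64 64 65 66 67]
-4 [62 62 63 64 64 64 64 64 65 66 67 67 67]
-2 [60 61 62 63 64 64 65 67 68]
0 [61 63 63 64 64 64]
2 [52 55 58 59 61 61 63 63 67 68 68 69 70 70 72 74]
4 [49 50 51 53 57 61 64 71 71 71 72 72 73 73 74 74 75 76]
6 [72 73 73 73 74 74 74 75 75 75 76 76 76 76]
8 [70 71 71 72 73 73 74 74 75 77]
10 [71 71 71 73 73 75 75 76 76 76]
12 [71 72 72 73 73 74 75 76]
14 []
16 []
18 []
20 []
22 []
24 []
26 [11 12 12 13 13 13 14 15 17]
28 [12 13 15 16 16 16 17 17 17 17 18 19 19 21 21 21 22]
30 [20 20 21 21 21 21 22 22 22 22 24 25 28]
32 [23 23 24 25 26 26 27 27 27 27 28 28 29 29 29 32 33]
34 [29 30 30 31 31 32 33 33 34 34 34 36 37]
36 [31 33 34 35 35 35 36 37 38 38 38 39 39 40 41 42 42 43]
38 [38 38 40 40 41 41 41 42 43 43 45 46 46 48]
[10.946 -0.64  72.178] [-13.967 -20.666  66.011] [61.257 18.81  77.25 ]
((560.9642333984375, 87.50091552734375), (17.526756286621094, 39.42282485961914), 72.18275451660156)
```

The green spacer stands upright at x of about 3 to 13, leaving about 13 mm at the foot. Grasping the yellow one.

Call:
apply_moves([
  {"gripper": 80, "delta_pos": [1.4, -0.25, -0.1], "dr": [0, 0, 0]},
  {"gripper": 80, "delta_pos": [1.8, 0, 0], "dr": [0, 0, 0]},
  {"gripper": 80, "delta_pos": [1.8, 0, 0], "dr": [0, 0, 0]},
  {"gripper": 80, "delta_pos": [1.7, 0, 0], "dr": [0, 0, 0]},
  {"gripper": 80, "delta_pos": [0, 0, 0], "dr": [0, 0, 0]},
])

```text
t: 19.93
ee_pos: [470.4, -195.6, 33.7]
orientation: [1.037, 1.312, -1.038]
ft_force: [-0.5, 0.2, -0.2]
width: 70.3
```

Call:
apply_moves([
  {"gripper": 80, "delta_pos": [0, 0, 0], "dr": [0, 0, 0]},
  {"gripper": 80, "delta_pos": [0, 0, 0], "dr": [0, 0, 0]},
  {"gripper": 0, "delta_pos": [0, 0, 0], "dr": [0, 0, 0]},
  {"gripper": 0, "delta_pos": [0, 0, 0], "dr": [0, 0, 0]},
  {"gripper": 0, "delta_pos": [0, 0, 0], "dr": [0, 0, 0]},
])

```text
t: 20.35
ee_pos: [471.4, -196.5, 35.6]
orientation: [1.038, 1.308, -1.038]
ft_force: [1.0, 1.2, 4.4]
width: 53.7
```

Call:
apply_moves([
  {"gripper": 0, "delta_pos": [0, 0, 0], "dr": [0, 0, 0]},
  {"gripper": 0, "delta_pos": [0, 0, 0], "dr": [0, 0, 0]},
  {"gripper": 0, "delta_pos": [0, 0, 0], "dr": [0, 0, 0]},
  {"gripper": 0, "delta_pos": [0, 0, 0], "dr": [0, 0, 0]},
  {"gripper": 0, "delta_pos": [0, 0, 0], "dr": [0, 0, 0]},
])

```text
t: 20.77
ee_pos: [471.5, -196.5, 35.6]
orientation: [1.038, 1.308, -1.038]
ft_force: [-1.3, 0.6, 8.3]
width: 53.7
```

```bash
python3 - <<'E'
from h import *
need(471.5,-196.2,0.23,35)
E
```

```text
t 20.7667 tcp [ 471.5 -196.5   35.6] yaw 0.2299 tilt 0.0012 F [-1.3  0.6  8.3] w 53.7
turn -0.0001 then cm [ 0.06  0.01 -0.03]
```

Call:
apply_moves([
  {"gripper": 0, "delta_pos": [-1, 0, 0], "dr": [0, 0, 0]},
  {"gripper": 0, "delta_pos": [-2.5, 0, 0], "dr": [0, 0, 0]},
  {"gripper": 0, "delta_pos": [-2.7, 0, 0], "dr": [0, 0, 0]},
  {"gripper": 0, "delta_pos": [-2.7, 0, 0], "dr": [0, 0, 0]},
  {"gripper": 0, "delta_pos": [-2.7, 0, 0], "dr": [0, 0, 0]},
])

```text
t: 21.18
ee_pos: [470.5, -196.1, 152.3]
orientation: [1.038, 1.31, -1.038]
ft_force: [0.7, -0.4, -0.3]
width: 53.9
```

Call:
apply_moves([
  {"gripper": 0, "delta_pos": [0, 0, 0], "dr": [0.101, 0, 0]},
  {"gripper": 0, "delta_pos": [0, 0, 0], "dr": [0.101, 0, 0]},
  {"gripper": 0, "delta_pos": [0, 0, 0], "dr": [0.101, 0, 0]},
  {"gripper": 0, "delta_pos": [0, 0, 0], "dr": [0.101, 0, 0]},
  {"gripper": 0, "delta_pos": [0, 0, 0], "dr": [0.101, 0, 0]},
])

```text
t: 21.6
ee_pos: [470.7, -196.2, 151.4]
orientation: [1.412, 1.063, -1.412]
ft_force: [0.4, -0.5, -1.9]
width: 53.9
```

```bash
python3 - <<'E'
from h import *
need(564.9,102.4,-0.277,150)
E
```

```text
t 21.6 tcp [ 470.7 -196.2  151.4] yaw -0.2799 tilt 0.0003 F [ 0.4 -0.5 -1.9] w 53.9
turn -0.0029 then cm [  0.14   0.89 -31.3 ]
```

Call:
apply_moves([
  {"gripper": 0, "delta_pos": [0, 0.1, -3.1], "dr": [0, 0, 0]},
  {"gripper": 0, "delta_pos": [0, 0.1, -3.1], "dr": [0, 0, 0]},
  {"gripper": 0, "delta_pos": [0, 0.1, -3.1], "dr": [0, 0, 0]},
  {"gripper": 0, "delta_pos": [0, 0.1, -3.1], "dr": [0, 0, 0]},
  {"gripper": 0, "delta_pos": [0, 0.1, -3.1], "dr": [0, 0, 0]},
])

```text
t: 22.02
ee_pos: [517.9, -47.2, 151.3]
orientation: [1.409, 1.066, -1.409]
ft_force: [0.5, 0.2, -1.5]
width: 53.9
```

Call:
apply_moves([
  {"gripper": 0, "delta_pos": [0, 0.1, -3.1], "dr": [0, 0, 0]},
  {"gripper": 0, "delta_pos": [0, 0.1, -3.1], "dr": [0, 0, 0]},
  {"gripper": 0, "delta_pos": [0, 0.1, -3.1], "dr": [0, 0, 0]},
  {"gripper": 0, "delta_pos": [0, 0.1, -3.1], "dr": [0, 0, 0]},
  {"gripper": 0, "delta_pos": [0, 0, -3.1], "dr": [0, 0, 0]},
])

```text
t: 22.43
ee_pos: [563.9, 101.2, 151.3]
orientation: [1.409, 1.066, -1.409]
ft_force: [0.9, -0.3, -1.4]
width: 53.6
```

Call:
apply_moves([
  {"gripper": 0, "delta_pos": [0, 0, -0.3], "dr": [0, 0, 0]},
  {"gripper": 0, "delta_pos": [0, 0, 0], "dr": [0, 0, 0]},
  {"gripper": 0, "delta_pos": [0, 0, 0], "dr": [0, 0, 0]},
  {"gripper": 0, "delta_pos": [0, 0, 0], "dr": [0, 0, 0]},
  {"gripper": 0, "delta_pos": [0, 0, 0], "dr": [0, 0, 0]},
])

```text
t: 22.85
ee_pos: [564.2, 101.2, 150.8]
orientation: [1.409, 1.066, -1.41]
ft_force: [0.0, 0.4, -0.8]
width: 54.0
```

```bash
python3 - <<'E'
from h import *
need(564.9,102.4,-0.277,120)
E
```

```text
t 22.85 tcp [564.2 101.2 150.8] yaw -0.2765 tilt 0.0006 F [ 0.   0.4 -0.8] w 54.0
turn 0.0005 then cm [ 3.08  0.04 -0.13]
```

Call:
apply_moves([
  {"gripper": 0, "delta_pos": [1.5, 0, -0.13], "dr": [0, 0, 0]},
  {"gripper": 0, "delta_pos": [1.5, 0, 0], "dr": [0, 0, 0]},
  {"gripper": 0, "delta_pos": [1, 0, 0], "dr": [0, 0, 0]},
  {"gripper": 0, "delta_pos": [0, 0, 0], "dr": [0, 0, 0]},
  {"gripper": 0, "delta_pos": [0, 0, 0], "dr": [0, 0, 0]},
])

```text
t: 23.27
ee_pos: [564.5, 103.1, 110.3]
orientation: [1.408, 1.067, -1.411]
ft_force: [-0.6, -0.7, -1.2]
width: 53.7
```

Call:
apply_moves([
  {"gripper": 0, "delta_pos": [0.6, 0, 0], "dr": [0, 0, 0]},
  {"gripper": 0, "delta_pos": [0.6, 0, 0], "dr": [0, 0, 0]},
  {"gripper": 0, "delta_pos": [0.6, 0, 0], "dr": [0, 0, 0]},
  {"gripper": 0, "delta_pos": [0, 0, 0], "dr": [0, 0, 0]},
  {"gripper": 0, "delta_pos": [0, 0, 0], "dr": [0, 0, 0]},
])

```text
t: 23.68
ee_pos: [564.7, 103.7, 92.3]
orientation: [1.408, 1.067, -1.409]
ft_force: [-0.8, -0.3, -0.8]
width: 53.6
```

```bash
python3 - <<'E'
from h import *
need(564.9,102.4,-0.277,49)
s=cap('side','s5');q=w2pix(s,[561,91,60])[0].astype(int)
cv2.imwrite('pics/c5.png',cv2.resize(s['img'][q[1]-40:q[1]+40,q[0]-50:q[0]+50],(750,600),interpolation=cv2.INTER_CUBIC)[:,:,::-1])
E
```

```text
t 23.6833 tcp [564.7 103.7  92.3] yaw -0.2748 tilt 0.0008 F [-0.8 -0.3 -0.8] w 53.6
turn 0.0022 then cm [4.33 0.06 0.12]
```

View pics/c5.png

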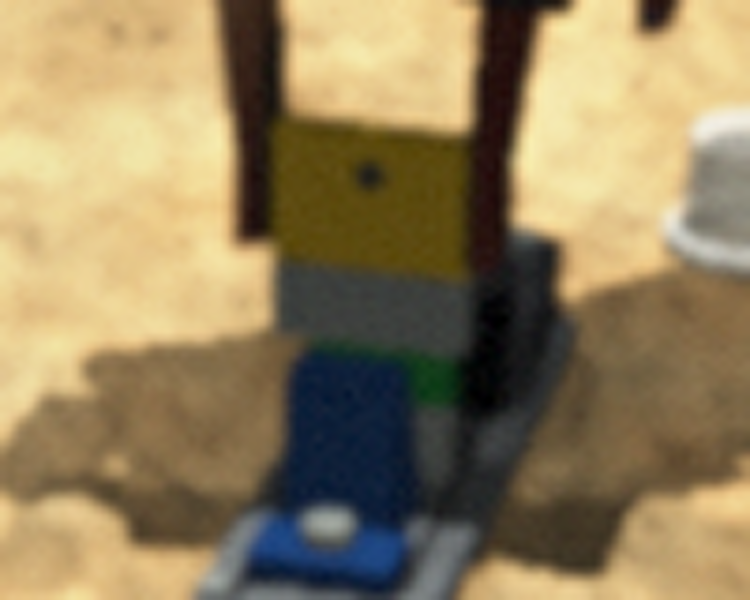

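The yellow spacer is entering in front of the upright green one, which shows at (440,375). It is level and clear. Lowering.

Call:
apply_moves([
  {"gripper": 0, "delta_pos": [0.6, 0, 0.1], "dr": [0, 0, 0]},
  {"gripper": 0, "delta_pos": [0.7, 0, 0], "dr": [0, 0, 0]},
  {"gripper": 0, "delta_pos": [0.7, 0, 0], "dr": [0, 0, 0]},
  {"gripper": 0, "delta_pos": [0, 0, 0], "dr": [0, 0, 0]},
  {"gripper": 0, "delta_pos": [0, 0, 0], "dr": [0, 0, 0]},
])

```text
t: 24.15
ee_pos: [564.1, 102.7, 71.9]
orientation: [1.408, 1.067, -1.41]
ft_force: [0.5, 0.9, -0.6]
width: 53.7
```

Call:
apply_moves([
  {"gripper": 0, "delta_pos": [0.7, 0, 0], "dr": [0, 0, 0]},
  {"gripper": 0, "delta_pos": [0.7, 0, 0], "dr": [0, 0, 0]},
  {"gripper": 0, "delta_pos": [0.5, 0, 0], "dr": [0, 0, 0]},
  {"gripper": 0, "delta_pos": [0, 0, 0], "dr": [0, 0, 0]},
  {"gripper": 0, "delta_pos": [0, 0, 0], "dr": [0, 0, 0]},
])

```text
t: 24.57
ee_pos: [564.3, 102.7, 53.1]
orientation: [1.408, 1.067, -1.41]
ft_force: [0.8, 0.2, -0.7]
width: 53.8
```

Call:
apply_moves([
  {"gripper": 0, "delta_pos": [0.2, 0, 0], "dr": [0, 0, 0]},
  {"gripper": 0, "delta_pos": [0.2, 0, 0], "dr": [0, 0, 0]},
  {"gripper": 0, "delta_pos": [0, 0, 0], "dr": [0, 0, 0]},
  {"gripper": 0, "delta_pos": [0, 0, 0], "dr": [0, 0, 0]},
  {"gripper": 0, "delta_pos": [0, 0, 0], "dr": [0, 0, 0]},
])

```text
t: 24.98
ee_pos: [564.8, 102.8, 49.8]
orientation: [1.409, 1.066, -1.409]
ft_force: [0.3, -0.6, -1.1]
width: 54.0
```

```bash
python3 - <<'E'
from h import *
need(564.9,102.4,-0.277,48)
E
```

```text
t 24.9833 tcp [564.8 102.8  49.8] yaw -0.275 tilt 0.0002 F [ 0.3 -0.6 -1.1] w 54.0
turn 0.002 then cm [0.18 0.03 0.03]
```

Call:
apply_moves([
  {"gripper": 0, "delta_pos": [0.15, 0, 0.05], "dr": [0, 0, 0]},
  {"gripper": 0, "delta_pos": [0, 0, 0], "dr": [0, 0, 0]},
  {"gripper": 0, "delta_pos": [0, 0, 0], "dr": [0, 0, 0]},
  {"gripper": 82, "delta_pos": [0, 0, 0], "dr": [0, 0, 0]},
  {"gripper": 82, "delta_pos": [0, 0, 0], "dr": [0, 0, 0]},
])

```text
t: 25.4
ee_pos: [564.7, 102.3, 48.3]
orientation: [1.409, 1.066, -1.409]
ft_force: [0.5, 0.4, 0.2]
width: 63.6
```

Call:
apply_moves([
  {"gripper": 82, "delta_pos": [0, 0, 0], "dr": [0, 0, 0]},
  {"gripper": 82, "delta_pos": [0, 0, 0], "dr": [0, 0, 0]},
  {"gripper": 82, "delta_pos": [0, 0, 0], "dr": [0, 0, 0]},
  {"gripper": 82, "delta_pos": [0, 0, 0], "dr": [0, 0, 0]},
  {"gripper": 82, "delta_pos": [0, 0, 0], "dr": [0, 0, 0]},
])

```text
t: 25.82
ee_pos: [564.6, 102.3, 48.2]
orientation: [1.409, 1.066, -1.409]
ft_force: [-0.1, 0.4, 0.0]
width: 72.0
```

Call:
apply_moves([
  {"gripper": 82, "delta_pos": [-1, 0, 0], "dr": [0, 0, 0]},
  {"gripper": 82, "delta_pos": [-1.5, 0, 0], "dr": [0, 0, 0]},
  {"gripper": 82, "delta_pos": [-3, 0, 0], "dr": [0, 0, 0]},
  {"gripper": 60, "delta_pos": [-3, 0, 0], "dr": [0, 0, 0]},
  {"gripper": 60, "delta_pos": [-3.5, 0, 0], "dr": [0, 0, 0]},
])

```text
t: 26.23
ee_pos: [563.6, 102.2, 169.2]
orientation: [1.408, 1.067, -1.411]
ft_force: [0.5, -0.2, 0.9]
width: 62.1
```

```bash
python3 - <<'E'
from h import *
need(499.3,-342.7,-0.2115,170)
E
```

```text
t 26.2333 tcp [563.6 102.2 169.2] yaw -0.275 tilt 0.002 F [ 0.5 -0.2  0.9] w 62.1
turn -0.0635 then cm [-0.06  3.05 44.85]
```

Call:
apply_moves([
  {"gripper": 55, "delta_pos": [0, 0.2, 3.0], "dr": [-0.06, 0, 0]},
  {"gripper": 55, "delta_pos": [0, 0.2, 3.0], "dr": [0, 0, 0]},
  {"gripper": 55, "delta_pos": [0, 0.2, 3.0], "dr": [0, 0, 0]},
  {"gripper": 55, "delta_pos": [0, 0.2, 3.0], "dr": [0, 0, 0]},
  {"gripper": 55, "delta_pos": [0, 0.2, 3.0], "dr": [0, 0, 0]},
])

```text
t: 26.65
ee_pos: [540.2, -47.2, 169.2]
orientation: [1.366, 1.099, -1.365]
ft_force: [-0.1, -0.2, 0.2]
width: 48.3
```

Call:
apply_moves([
  {"gripper": 55, "delta_pos": [0, 0.2, 3.0], "dr": [0, 0, 0]},
  {"gripper": 55, "delta_pos": [0, 0.2, 3.0], "dr": [0, 0, 0]},
  {"gripper": 55, "delta_pos": [0, 0.2, 3.0], "dr": [0, 0, 0]},
  {"gripper": 55, "delta_pos": [0, 0.2, 3.0], "dr": [0, 0, 0]},
  {"gripper": 55, "delta_pos": [0, 0.2, 3.0], "dr": [0, 0, 0]},
])

```text
t: 27.07
ee_pos: [517.9, -196.2, 169.0]
orientation: [1.366, 1.099, -1.365]
ft_force: [0.3, -0.3, 0.1]
width: 48.2
```

Call:
apply_moves([
  {"gripper": 55, "delta_pos": [0, 0.2, 3.0], "dr": [0, 0, 0]},
  {"gripper": 55, "delta_pos": [0, 0.2, 3.0], "dr": [0, 0, 0]},
  {"gripper": 55, "delta_pos": [0, 0.2, 3.0], "dr": [0, 0, 0]},
  {"gripper": 55, "delta_pos": [0, 0.2, 3.0], "dr": [0, 0, 0]},
  {"gripper": 55, "delta_pos": [0, 0.2, 2.8], "dr": [0, 0, 0]},
])

```text
t: 27.48
ee_pos: [496.0, -343.2, 169.1]
orientation: [1.366, 1.099, -1.366]
ft_force: [-0.0, -0.4, -0.8]
width: 48.4
```

Call:
apply_moves([
  {"gripper": 55, "delta_pos": [1.5, 0, 0], "dr": [0, 0, 0]},
  {"gripper": 55, "delta_pos": [1.5, 0, 0], "dr": [0, 0, 0]},
  {"gripper": 55, "delta_pos": [0, 0, 0], "dr": [0, 0, 0]},
  {"gripper": 55, "delta_pos": [0, 0, 0], "dr": [0, 0, 0]},
  {"gripper": 55, "delta_pos": [0, 0, 0], "dr": [0, 0, 0]},
])

```text
t: 27.9
ee_pos: [496.9, -341.4, 139.1]
orientation: [1.366, 1.099, -1.365]
ft_force: [0.6, -0.2, 1.0]
width: 48.5
```

```bash
python3 - <<'E'
from h import *
need(499.3,-342.7,-0.2155,78)
d=cap('top','t6')
vv,uu=np.mgrid[222:284,190:310];P=pix2w(d,uu.ravel(),vv.ravel());P=P[(P[:,2]<100)]
q=tofr(P,np.array([559.1,84.0]),1.294)
for x in range(-4,40,2):
    m=(abs(q[:,0]-x)<1)&(abs(q[:,1])<12);print(x,np.sort(q[m,2]).round(0).astype(int))
m=(q[:,2]>67)&(abs(q[:,1])<35);print('y',np.sort(q[m&(q[:,0]>15)][:,1])[[0,1,-2,-1]])
s=cap('side','s6');q=w2pix(s,[561,91,50])[0].astype(int)
a=cv2.resize(s['img'][q[1]-40:q[1]+40,q[0]-40:q[0]+40],(400,400),interpolation=cv2.INTER_CUBIC)
b=cv2.resize(d['img'][215:285,205:275],(400,400),interpolation=cv2.INTER_CUBIC)
cv2.imwrite('pics/c6.png',np.hstack([a,b])[:,:,::-1])
E
```

```text
t 27.9 tcp [ 496.9 -341.4  139.1] yaw -0.2146 tilt 0.0008 F [ 0.6 -0.2  1. ] w 48.5
turn 0.0009 then cm [6.11 0.26 0.07]
-4 [62 63 64 65 65 65 66 66 66 67]
-2 [62 64 65 65 65 66 67 67]
0 [60 62 64 64 65 66]
2 [52 52 52 54 56 56 59 60 61 63 64 64 65 68 69 70 72]
4 [54 62 64 67 68 71 71 72 72 72 73 73 74 74 75 75 75 76 76]
6 [70 73 73 73 73 74 74 76 77 77]
8 [70 72 73 73 74 74 74 75 75 76 76 76 76]
10 [72 73 74 74 75 75 75 76 77]
12 [71 72 72 72 73 73 74 75]
14 [65 68 69 69 69 71 73]
16 [60 61 65 69 70 71 71 72 73 73 74 75 75 75 75 77]
18 [70 72 73 73 73 74 74 74 75 76 76 77]
20 [72 73 73 73 74 74 75 76 77]
22 [72 72 74 74 74 74 74 75 75 75 75 75]
24 [72 72 73 74 74 74 74 75 75 76]
26 [73]
28 []
30 []
32 []
34 [33 34 36 37 39]
36 [33 35 36 36 36 37 37 37 37 38 39 39 40 41 42]
38 [37 38 39 40 40 40 41 42 42 43 43 45 45 46]
y [-28.283 -27.552  24.477  25.113]
```

View pics/c6.png

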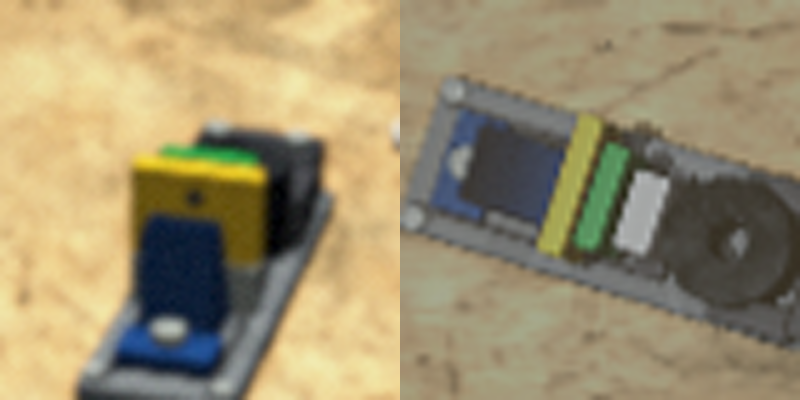

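Both spacers stand upright side by side: in the top crop yellow is at (570,185), green at (602,197) and the jaw at (640,212). The yellow one spans x of about 15 to 25. Grasping the wedge block.

Call:
apply_moves([
  {"gripper": 55, "delta_pos": [1.3, 0.25, 0.07], "dr": [0, 0, 0]},
  {"gripper": 55, "delta_pos": [1.7, 0, 0], "dr": [0, 0, 0]},
  {"gripper": 55, "delta_pos": [1.7, 0, 0], "dr": [0, 0, 0]},
  {"gripper": 55, "delta_pos": [1.7, 0, 0], "dr": [0, 0, 0]},
  {"gripper": 55, "delta_pos": [0, 0, 0], "dr": [0, 0, 0]},
])

```text
t: 28.42
ee_pos: [497.2, -341.2, 70.9]
orientation: [1.365, 1.105, -1.368]
ft_force: [-0.4, 0.6, -0.1]
width: 48.2
```

Call:
apply_moves([
  {"gripper": 55, "delta_pos": [0, 0, 0], "dr": [0, 0, 0]},
  {"gripper": 55, "delta_pos": [0, 0, 0], "dr": [0, 0, 0]},
  {"gripper": 0, "delta_pos": [0, 0, 0], "dr": [0, 0, 0]},
  {"gripper": 0, "delta_pos": [0, 0, 0], "dr": [0, 0, 0]},
  {"gripper": 0, "delta_pos": [0, 0, 0], "dr": [0, 0, 0]},
])

```text
t: 28.83
ee_pos: [499.3, -343.0, 75.1]
orientation: [1.366, 1.098, -1.365]
ft_force: [0.2, 0.7, 0.0]
width: 32.0
```

Call:
apply_moves([
  {"gripper": 0, "delta_pos": [0, 0, 0], "dr": [0, 0, 0]},
  {"gripper": 0, "delta_pos": [0, 0, 0], "dr": [0, 0, 0]},
  {"gripper": 0, "delta_pos": [0, 0, 0], "dr": [0, 0, 0]},
  {"gripper": 0, "delta_pos": [0, 0, 0], "dr": [0, 0, 0]},
  {"gripper": 0, "delta_pos": [0, 0, 0], "dr": [0, 0, 0]},
])

```text
t: 29.25
ee_pos: [499.1, -342.9, 74.7]
orientation: [1.366, 1.099, -1.365]
ft_force: [-0.4, 0.6, 5.8]
width: 23.8
```

```bash
python3 - <<'E'
from h import *
need(499.3,-342.7,-0.2155,75)
E
```

```text
t 29.25 tcp [ 499.1 -342.9   74.7] yaw -0.215 tilt 0.0008 F [-0.4  0.6  5.8] w 23.8
turn 0.0005 then cm [-0.03  0.02 -0.02]
```

Call:
apply_moves([
  {"gripper": 0, "delta_pos": [-1, 0, 0], "dr": [0, 0, 0]},
  {"gripper": 0, "delta_pos": [-2.2, 0, 0], "dr": [0, 0, 0]},
  {"gripper": 0, "delta_pos": [-2.5, 0, 0], "dr": [0, 0, 0]},
  {"gripper": 0, "delta_pos": [-2.5, 0, 0], "dr": [0, 0, 0]},
  {"gripper": 0, "delta_pos": [-2.5, 0, 0], "dr": [0.062, 0, 0]},
])

```text
t: 29.67
ee_pos: [498.3, -342.4, 182.3]
orientation: [1.41, 1.066, -1.411]
ft_force: [0.5, -0.6, -1.2]
width: 24.1
```

```bash
python3 - <<'E'
from h import *
need(571.7,125.6,-0.277,175)
E
```

```text
t 29.6667 tcp [ 498.3 -342.4  182.3] yaw -0.2768 tilt 0.0011 F [ 0.5 -0.6 -1.2] w 24.1
turn 0.0002 then cm [  0.75  -5.74 -47.02]
```

Call:
apply_moves([
  {"gripper": 0, "delta_pos": [0, -0.38, -3.1], "dr": [0, 0, 0]},
  {"gripper": 0, "delta_pos": [0, -0.38, -3.1], "dr": [0, 0, 0]},
  {"gripper": 0, "delta_pos": [0, -0.38, -3.1], "dr": [0, 0, 0]},
  {"gripper": 0, "delta_pos": [0, -0.38, -3.1], "dr": [0, 0, 0]},
  {"gripper": 0, "delta_pos": [0, -0.38, -3.1], "dr": [0, 0, 0]},
])

```text
t: 30.08
ee_pos: [522.5, -187.0, 181.5]
orientation: [1.41, 1.065, -1.411]
ft_force: [0.7, -0.0, -1.1]
width: 23.7
```

Call:
apply_moves([
  {"gripper": 0, "delta_pos": [0, -0.38, -3.1], "dr": [0, 0, 0]},
  {"gripper": 0, "delta_pos": [0, -0.38, -3.1], "dr": [0, 0, 0]},
  {"gripper": 0, "delta_pos": [0, -0.38, -3.1], "dr": [0, 0, 0]},
  {"gripper": 0, "delta_pos": [0, -0.38, -3.1], "dr": [0, 0, 0]},
  {"gripper": 0, "delta_pos": [0, -0.38, -3.1], "dr": [0, 0, 0]},
])

```text
t: 30.5
ee_pos: [546.7, -32.6, 181.4]
orientation: [1.41, 1.065, -1.411]
ft_force: [-0.3, -0.3, -1.7]
width: 23.9
```

Call:
apply_moves([
  {"gripper": 0, "delta_pos": [0, -0.38, -3.1], "dr": [0, 0, 0]},
  {"gripper": 0, "delta_pos": [0, -0.38, -3.1], "dr": [0, 0, 0]},
  {"gripper": 0, "delta_pos": [0, -0.38, -3.1], "dr": [0, 0, 0]},
  {"gripper": 0, "delta_pos": [0, -0.38, -3.1], "dr": [0, 0, 0]},
  {"gripper": 0, "delta_pos": [0, -0.38, -3.1], "dr": [0, 0, 0]},
])

```text
t: 30.92
ee_pos: [570.8, 121.7, 181.4]
orientation: [1.41, 1.065, -1.411]
ft_force: [1.4, -0.3, -2.0]
width: 24.0
```

Call:
apply_moves([
  {"gripper": 0, "delta_pos": [0, 0, -0.5], "dr": [0, 0, 0]},
  {"gripper": 0, "delta_pos": [0, 0, 0], "dr": [0, 0, 0]},
  {"gripper": 0, "delta_pos": [0, 0, 0], "dr": [0, 0, 0]},
  {"gripper": 0, "delta_pos": [0, 0, 0], "dr": [0, 0, 0]},
  {"gripper": 0, "delta_pos": [0, 0, 0], "dr": [0, 0, 0]},
])

```text
t: 31.33
ee_pos: [572.2, 123.6, 181.1]
orientation: [1.411, 1.064, -1.412]
ft_force: [-0.2, -0.3, -1.8]
width: 24.1
```

```bash
python3 - <<'E'
from h import *
need(571.7,125.6,-0.277,160)
E
```

```text
t 31.3333 tcp [572.2 123.6 181.1] yaw -0.2785 tilt 0.0006 F [-0.2 -0.3 -1.8] w 24.1
turn -0.0015 then cm [ 2.11 -0.1  -0.18]
```

Call:
apply_moves([
  {"gripper": 0, "delta_pos": [1, -0.1, -0.2], "dr": [-0.0015, 0, 0]},
  {"gripper": 0, "delta_pos": [1.1, 0, 0], "dr": [0, 0, 0]},
  {"gripper": 0, "delta_pos": [0, 0, 0], "dr": [0, 0, 0]},
  {"gripper": 0, "delta_pos": [0, 0, 0], "dr": [0, 0, 0]},
  {"gripper": 0, "delta_pos": [0, 0, 0], "dr": [0, 0, 0]},
])

```text
t: 31.75
ee_pos: [571.9, 127.0, 159.7]
orientation: [1.409, 1.066, -1.41]
ft_force: [0.6, 0.4, -1.8]
width: 24.0
```

```bash
python3 - <<'E'
from h import *
need(571.7,125.6,-0.277,135)
s=cap('side','s7');q=w2pix(s,[565,105,80])[0].astype(int)
a=cv2.resize(s['img'][q[1]-45:q[1]+45,q[0]-30:q[0]+30],(400,600),interpolation=cv2.INTER_CUBIC)
d=cap('top','t7')
b=cv2.resize(d['img'][205:295,200:260],(400,600),interpolation=cv2.INTER_CUBIC)
cv2.imwrite('pics/c7.png',np.hstack([a,b])[:,:,::-1])
E
```

```text
t 31.75 tcp [571.9 127.  159.7] yaw -0.2757 tilt 0.0009 F [ 0.6  0.4 -1.8] w 24.0
turn 0.0013 then cm [2.47 0.02 0.14]
```

View pics/c7.png

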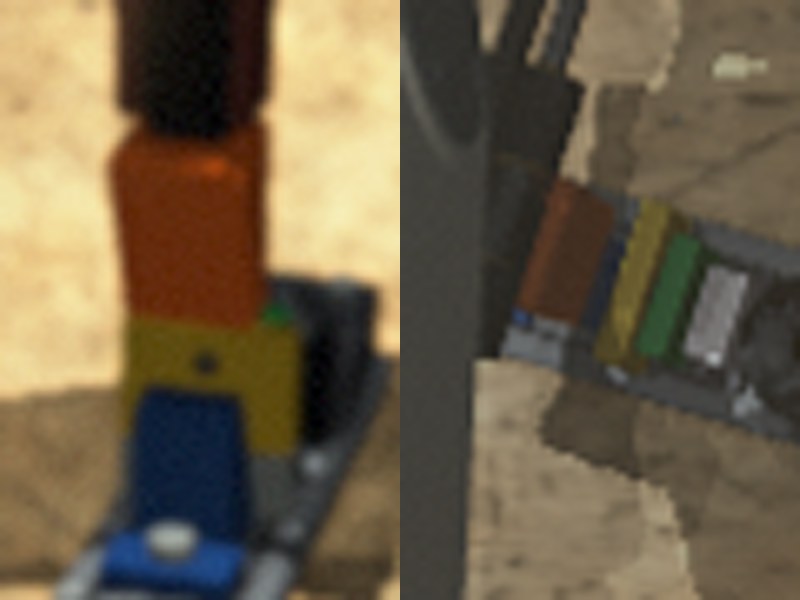

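The wedge hangs just outside the yellow spacer, with its back parallel to it and centred on the stop. Lowering towards contact.

Call:
apply_moves([
  {"gripper": 0, "delta_pos": [0.7, 0, 0.1], "dr": [0, 0, 0]},
  {"gripper": 0, "delta_pos": [0.6, 0, 0], "dr": [0, 0, 0]},
  {"gripper": 0, "delta_pos": [0.6, 0, 0], "dr": [0, 0, 0]},
  {"gripper": 0, "delta_pos": [0, 0, 0], "dr": [0, 0, 0]},
  {"gripper": 0, "delta_pos": [0, 0, 0], "dr": [0, 0, 0]},
])

```text
t: 32.27
ee_pos: [571.3, 126.2, 140.4]
orientation: [1.408, 1.067, -1.411]
ft_force: [-0.5, 0.2, -1.3]
width: 23.5
```

Call:
apply_moves([
  {"gripper": 0, "delta_pos": [0.25, 0, 0], "dr": [0, 0, 0]},
  {"gripper": 0, "delta_pos": [0.25, 0, 0], "dr": [0, 0, 0]},
  {"gripper": 0, "delta_pos": [0, 0, 0], "dr": [0, 0, 0]},
  {"gripper": 0, "delta_pos": [0, 0, 0], "dr": [0, 0, 0]},
  {"gripper": 0, "delta_pos": [0, 0, 0], "dr": [0, 0, 0]},
])

```text
t: 32.68
ee_pos: [572.2, 125.6, 136.4]
orientation: [1.409, 1.065, -1.409]
ft_force: [1.1, -4.9, 0.4]
width: 23.7
```

```bash
cat >> h.py <<'E'
def st(n=1):
    F=[];
    for i in range(n): o=ctrl.get_obs();F.append(o['ft_force'])
    t,R=tool(o);F=np.mean(F,0);q=tofr(t[None],np.array([559.1,84.0]),1.294)[0]
    x=dirn(1.294);print('t',round(o['t'],2),'jig x,y of TCP',q[:2].round(1),'foot z',round(t[2]-74.7,1),'F jigx,y,z',(F[:2]@x).round(1),(F[1]*x[0]-F[0]*x[1]).round(1),F[2].round(1),'M',np.round(o['moment'],2),'tilt',(R[:2,0]@x).round(4),'w',round(o['width'],1))
E
python3 -c "
from h import *
st()"
```

```text
t 32.68 jig x,y of TCP [43.6 -1.2] foot z 61.7 F jigx,y,z -4.5 -2.4 0.4 M [-1.41 -0.06  0.01] tilt -0.0007 w 23.7
```

Contact with the stop is at foot z of about 62, as predicted. Going down along the slope.

Call:
apply_moves([
  {"gripper": 0, "delta_pos": [0.1, 0, 0.15], "dr": [0, 0, 0]},
  {"gripper": 0, "delta_pos": [0.25, 0, 0.1], "dr": [0, 0, 0]},
  {"gripper": 0, "delta_pos": [0.25, 0, 0.1], "dr": [0, 0, 0]},
  {"gripper": 0, "delta_pos": [0, 0, 0], "dr": [0, 0, 0]},
  {"gripper": 0, "delta_pos": [0, 0, 0], "dr": [0, 0, 0]},
])

```text
t: 33.1
ee_pos: [570.4, 123.0, 129.7]
orientation: [1.409, 1.067, -1.41]
ft_force: [-1.1, -0.2, -1.8]
width: 23.7
```

```bash
python3 -c "
from h import *
st()"
```

```text
t 33.1 jig x,y of TCP [40.6 -0.2] foot z 55.0 F jigx,y,z -0.5 1.0 -1.8 M [-0.16  0.12  0.03] tilt -0.0002 w 23.7
```

Call:
apply_moves([
  {"gripper": 0, "delta_pos": [0.25, 0, 0.1], "dr": [0, 0, 0]},
  {"gripper": 0, "delta_pos": [0.25, 0, 0.1], "dr": [0, 0, 0]},
  {"gripper": 0, "delta_pos": [0, 0, 0], "dr": [0, 0, 0]},
  {"gripper": 0, "delta_pos": [0, 0, 0], "dr": [0, 0, 0]},
  {"gripper": 0, "delta_pos": [0, 0, 0], "dr": [0, 0, 0]},
])

```text
t: 33.52
ee_pos: [570.3, 121.0, 125.1]
orientation: [1.409, 1.066, -1.409]
ft_force: [0.5, 0.3, -1.3]
width: 24.1
```

```bash
python3 -c "
from h import *
st()"
```

```text
t 33.52 jig x,y of TCP [38.7 -0.7] foot z 50.4 F jigx,y,z 0.4 -0.4 -1.3 M [-0.02  0.13  0.  ] tilt 0.0001 w 24.1
```

Call:
apply_moves([
  {"gripper": 0, "delta_pos": [0.25, 0, 0.08], "dr": [0, 0, 0]},
  {"gripper": 0, "delta_pos": [0.25, 0, 0.08], "dr": [0, 0, 0]},
  {"gripper": 0, "delta_pos": [0, 0, 0], "dr": [0, 0, 0]},
  {"gripper": 0, "delta_pos": [0, 0, 0], "dr": [0, 0, 0]},
  {"gripper": 0, "delta_pos": [0, 0, 0], "dr": [0, 0, 0]},
])

```text
t: 33.93
ee_pos: [570.5, 119.2, 120.6]
orientation: [1.41, 1.065, -1.408]
ft_force: [1.4, -2.9, 4.2]
width: 23.9
```

```bash
python3 -c "
from h import *
st()"
```

```text
t 33.93 jig x,y of TCP [37.  -1.3] foot z 45.9 F jigx,y,z -2.4 -2.1 4.2 M [-0.52 -0.07  0.06] tilt 0.0002 w 23.9
```

Call:
apply_moves([
  {"gripper": 0, "delta_pos": [0.25, 0, 0.08], "dr": [0, 0, 0]},
  {"gripper": 0, "delta_pos": [0, 0, 0], "dr": [0, 0, 0]},
  {"gripper": 0, "delta_pos": [0, 0, 0], "dr": [0, 0, 0]},
  {"gripper": 0, "delta_pos": [0, 0, 0], "dr": [0, 0, 0]},
  {"gripper": 0, "delta_pos": [0, 0, 0], "dr": [0, 0, 0]},
])

```text
t: 34.35
ee_pos: [570.5, 118.4, 118.6]
orientation: [1.41, 1.065, -1.408]
ft_force: [0.1, -2.2, 8.9]
width: 24.0
```

```bash
python3 -c "
from h import *
st()"
```

```text
t 34.35 jig x,y of TCP [36.2 -1.5] foot z 43.9 F jigx,y,z -2.1 -0.7 8.9 M [-0.68  0.21  0.04] tilt 0.0003 w 24.0
```

```bash
cat >> h.py <<'E'
def jawx(d):
    vv,uu=np.mgrid[222:284,200:300];P=pix2w(d,uu.ravel(),vv.ravel());c=d['img'][222:284,200:300].reshape(-1,3).astype(int)
    q=tofr(P,np.array([559.1,84.0]),1.294);h=cv2.cvtColor(c[None].astype(np.uint8),cv2.COLOR_RGB2HSV)[0].astype(int)
    r=[]
    for lo,hi,ym,x0,x1 in((59,67,13,-24,6),(69,79,17,-10,18)):
        m=(q[:,2]>lo)&(q[:,2]<hi)&(abs(q[:,1])<ym)&(q[:,0]>x0)&(q[:,0]<x1)
        if lo==69: m&=(h[:,0]>45)&(h[:,0]<90)&(h[:,1]>70)
        r+=[m.sum(),q[m,0].mean().round(2),np.percentile(q[m,0],[4,96]).round(1)]
    return r
E
python3 - <<'E'
from h import *
for f in('t4','t6','t7'): print(f,*jawx(ld(f)))
for i in range(3): d=cap('top','t8_%d'%i);print(*jawx(d))
st()
E
```

```text
t4 86 -6.18 [-13.3   2.9] 77 6.99 [ 2.6 11.7]
t6 86 -6.44 [-13.7   2.7] 80 7.13 [ 2.7 11.8]
t7 91 -6.2 [-13.5   2.7] 74 6.84 [ 2.8 10.9]
85 -8.28 [-15.   -1.3] 71 2.5 [-1.7  6.9]
84 -8.42 [-15.5  -1.3] 72 2.43 [-1.6  6.7]
82 -8.22 [-15.1  -1.2] 74 2.47 [-1.5  6.9]
t 34.5 jig x,y of TCP [36.2 -1.5] foot z 43.9 F jigx,y,z -3.4 -0.6 7.6 M [-0.64  0.16  0.03] tilt 0.0003 w 23.9
```

The jaw has moved about 2 mm. One more step of about 2.5 mm down.

Call:
apply_moves([
  {"gripper": 0, "delta_pos": [0.12, 0, 0.05], "dr": [0, 0, 0]},
  {"gripper": 0, "delta_pos": [0.12, 0, 0.05], "dr": [0, 0, 0]},
  {"gripper": 0, "delta_pos": [0, 0, 0], "dr": [0, 0, 0]},
  {"gripper": 0, "delta_pos": [0, 0, 0], "dr": [0, 0, 0]},
  {"gripper": 0, "delta_pos": [0, 0, 0], "dr": [0, 0, 0]},
])

```text
t: 34.92
ee_pos: [570.6, 117.7, 117.0]
orientation: [1.411, 1.065, -1.407]
ft_force: [-1.6, -3.5, 14.7]
width: 23.8
```

```bash
python3 - <<'E'
from h import *
for i in range(3): d=cap('top','t9_%d'%i);print(*jawx(d))
st()
s=cap('side','s9');q=w2pix(s,[565,105,80])[0].astype(int)
a=cv2.resize(s['img'][q[1]-45:q[1]+45,q[0]-30:q[0]+30],(400,600),interpolation=cv2.INTER_CUBIC)
b=cv2.resize(d['img'][220:280,215:255],(400,600),interpolation=cv2.INTER_CUBIC)
cv2.imwrite('pics/c9.png',np.hstack([a,b])[:,:,::-1])
E
```

```text
82 -8.83 [-15.5  -2.1] 74 1.64 [-2.5  5.8]
84 -8.9 [-15.4  -2. ] 72 1.75 [-2.5  6. ]
80 -8.79 [-15.5  -1.9] 70 1.81 [-2.2  5.9]
t 35.07 jig x,y of TCP [35.5 -1.8] foot z 42.3 F jigx,y,z -2.1 0.6 14.6 M [-0.59  0.59  0.04] tilt 0.0009 w 24.0
```

View pics/c9.png

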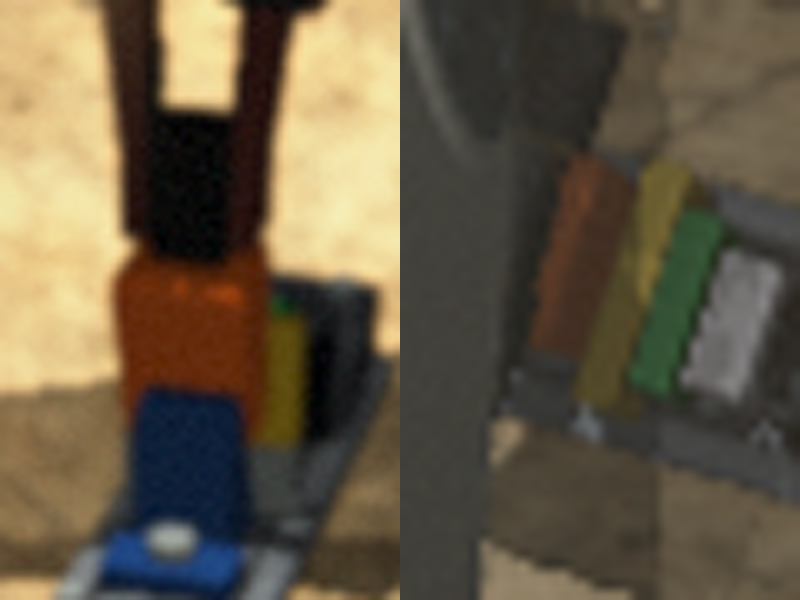

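The wedge sits between the stop and the yellow spacer, and the push reads about 16 N. Before handing in I want to check whether the spacers lean.

```bash
python3 - <<'E'
from h import *
C0=np.array([559.1,84.0])
def yel(d,ymax):
    vv,uu=np.mgrid[210:330,290:390];P=pix2w(d,uu.ravel(),vv.ravel());h=cv2.cvtColor(d['img'],cv2.COLOR_RGB2HSV)[210:330,290:390].reshape(-1,3).astype(int)
    q=tofr(P,C0,1.294);out=[]
    m=(q[:,0]>5)&(q[:,0]<32)&(abs(q[:,1])<28)&(q[:,2]>14)&(q[:,2]<74)&(q[:,1]>ymax)
    for s in range(3): # robust fit
        c=np.polyfit(q[m,2]-44,q[m,0],1);r=q[:,0]-np.polyval(c,q[:,2]-44);m&=abs(r)<5
    return m.sum(),'slope',c[0].round(3),'x@44',c[1].round(2),'sd',(r[m].std()/np.sqrt(m.sum())/17).round(3)
for f in('s6','s7','s9'):
    d=ld(f);print(f,'yellow y>18:',yel(d,18))
for i in range(3): print('now',yel(cap('side'),18))
# side of yellow seen at left too (y<-18)?
d=ld('t9_0')
def edge(f):
    d=ld(f);R=[]
    # scan along jig x at z=74 plane for colours
    for y in(-8,-4,0,4,8):
        xs=np.arange(-20,30,1.0);X=np.c_[C0[0]+xs*.2735-y*.9619,C0[1]+xs*.9619+y*.2735,np.full(len(xs),74.)]
        p=w2pix(d,X).astype(np.float32);I=cv2.remap(d['img'],p[:,:1],p[:,1:],cv2.INTER_LINEAR)[:,0].astype(int)
        R.append(I)
    I=np.mean(R,0);return xs,I
for f in('t6','t9_0'):
    xs,I=edge(f);print(f);print(np.c_[xs,I].astype(int)[::1].T)
st()
E
```

```text
s6 yellow y>18: (np.int64(133), 'slope', np.float64(-0.043), 'x@44', np.float64(24.65), 'sd', np.float64(0.009))
s7 yellow y>18: (np.int64(137), 'slope', np.float64(-0.008), 'x@44', np.float64(24.67), 'sd', np.float64(0.01))
s9 yellow y>18: (np.int64(124), 'slope', np.float64(-0.076), 'x@44', np.float64(19.13), 'sd', np.float64(0.01))
now (np.int64(125), 'slope', np.float64(-0.05), 'x@44', np.float64(19.43), 'sd', np.float64(0.009))
now (np.int64(129), 'slope', np.float64(-0.066), 'x@44', np.float64(19.81), 'sd', np.float64(0.01))
now (np.int64(133), 'slope', np.float64(-0.05), 'x@44', np.float64(19.92), 'sd', np.float64(0.01))
t6
[[-20 -19 -18 -17 -16 -15 -14 -13 -12 -11 -10  -9  -8  -7  -6  -5  -4  -3  -2  -1   0   1   2   3   4   5   6   7   8   9  10  11  12  13  14  15  16  17  18  19  20  21  22  23  24  25  26  27  28
   29]
 [ 66  67  73  86 108 140 162 168 167 165 165 165 165 166 166 166 161 140 100  66  55  58  64  75  85  90  89  87  87  86  83  78  75  82 102 130 155 166 166 166 165 165 163 153 127  93  68  62  63
   63]
 [ 62  63  69  82 106 140 164 170 169 167 167 167 1
[... 598 characters left out ...]
9 116 114 113 112 111 108 105 102  89  64  48  47  51  53  53  52  51  50  52  59  71  88  99  99  94  88  83  82  81  76  70  66  66  66  66  66  67  68  72  78  83  85
   82]
 [ 53  65  81 101 116 120 117 114 112 111 110 108 106 102 100  89  71  63  71  80  82  81  80  79  79  78  77  78  82  87  87  83  78  74  73  71  65  55  49  46  46  46  46  46  47  49  52  55  56
   55]
 [ 49  62  79 100 116 119 117 113 111 110 109 108 105 102  99  86  61  44  45  51  53  53  52  52  52  51  48  45  45  46  46  45  43  41  41  41  39  36  34  34  34  34  34  34  34  36  37  38  38
   38]]
t 35.27 jig x,y of TCP [35.5 -1.8] foot z 42.4 F jigx,y,z -2.2 1.0 14.5 M [-0.54  0.52  0.05] tilt 0.0009 w 24.2
```

Comparing edges puts the jaw travel at about 2.3 mm. The spacers lean only about 0.03 rad. One last small step towards 3 mm.

Call:
apply_moves([
  {"gripper": 0, "delta_pos": [0.1, 0, 0.045], "dr": [0, 0, 0]},
  {"gripper": 0, "delta_pos": [0.1, 0, 0.045], "dr": [0, 0, 0]},
  {"gripper": 0, "delta_pos": [0, 0, 0], "dr": [0, 0, 0]},
  {"gripper": 0, "delta_pos": [0, 0, 0], "dr": [0, 0, 0]},
  {"gripper": 0, "delta_pos": [0, 0, 0], "dr": [0, 0, 0]},
])

```text
t: 35.68
ee_pos: [570.7, 117.0, 115.7]
orientation: [1.412, 1.064, -1.406]
ft_force: [-2.7, -2.1, 19.4]
width: 23.9
```

```bash
python3 - <<'E'
from h import *
C0=np.array([559.1,84.0])
def e(d):
    xs=np.arange(-26,6,.25);R=[]
    for y in(-8,-4,0,4,8):
        X=np.c_[C0[0]+xs*.2735-y*.9619,C0[1]+xs*.9619+y*.2735,np.full(len(xs),64.)]
        p=w2pix(d,X).astype(np.float32);R.append(cv2.remap(d['img'],p[:,:1],p[:,1:],cv2.INTER_LINEAR)[:,0,2].astype(float))
    I=np.mean(R,0);m=I>(I.max()+np.percentile(I,15))/2;return xs[m].min(),xs[m].max()
for f in('t4','t6','t7','t8_0','t9_0'): print(f,e(ld(f)))
d=cap('top','t10');print('now',e(d),*jawx(d));st()
for n in('s10',):
    s=cap('side',n)
    vv,uu=np.mgrid[210:330,290:390];P=pix2w(s,uu.ravel(),vv.ravel());q=tofr(P,C0,1.294)
    m=(q[:,0]>5)&(q[:,0]<32)&(abs(q[:,1])<28)&(q[:,2]>14)&(q[:,2]<74)&(q[:,1]>18)
    for k in range(3): c=np.polyfit(q[m,2],q[m,0],1);m&=abs(q[:,0]-np.polyval(c,q[:,2]))<5
    print('yellow slope',c[0])
st()
E
```

```text
t4 (np.float64(-13.75), np.float64(-0.5))
t6 (np.float64(-13.75), np.float64(-0.5))
t7 (np.float64(-14.0), np.float64(-1.0))
t8_0 (np.float64(-15.5), np.float64(-2.25))
t9_0 (np.float64(-16.0), np.float64(-3.0))
now (np.float64(-16.75), np.float64(-3.75)) 76 -9.41 [-16.4  -2.8] 71 1.33 [-2.8  5.6]
t 35.73 jig x,y of TCP [35.  -2.1] foot z 41.0 F jigx,y,z -2.3 2.6 18.9 M [-0.43  0.77  0.04] tilt 0.0015 w 23.4
yellow slope -0.0631853986020565
t 35.78 jig x,y of TCP [35.  -2.1] foot z 41.0 F jigx,y,z -1.9 2.7 19.4 M [-0.43  0.67  0.05] tilt 0.0016 w 23.8
```

Jaw travel is about 3.0 mm and steady, so I'm handing in.

```bash
python3 -c "
from h import *
st();print(ctrl.close_job())"
```

```text
t 35.78 jig x,y of TCP [35.  -2.1] foot z 41.0 F jigx,y,z -1.9 2.7 19.4 M [-0.43  0.67  0.05] tilt 0.0016 w 23.8
the job is handed in; nothing more can be done
None
```

I handed the job in at about 36 s with the jaw squeezed about 3 mm and the wedge still held in the gripper. The hand-in reports no verdict, so what follows rests on my own checks.

- **Spanner:** it is laid flat on the bench left of the jig, at about (491, 345) mm, and let go. A picture after release showed it flat; I did not look at it again at the end.
- **Spacers:** the gap measured about 26 mm, so both went in, narrow first and then wide.
- **Squeeze:** edge measurements in the top camera put the jaw travel at 3.0 to 3.25 mm.
- **Lean:** the wide spacer's face fits at about -0.06 rad, of which about -0.025 was already there when it stood free. That leaves about 0.04 rad against the limit of 0.1.
- **Wedge:** the tool is tilted under 0.002 rad and the fingers read 24 mm, the width of the block.

**Disagreements:**
- **Push force:** the last reading was about 19 N down (about 21 N with the wedge's weight), above the 6 to 15 N quoted for 3 mm. That suggests more friction than stated.
- **Wedge height:** a rough calculation from wedge height and gap width gave about 2 mm less squeeze than the pictures. I trusted the pictures, since the gap and grip offsets are only good to 1 or 2 mm and the slight lean accounts for some of it.
- **Contact on the stop:** I inferred this from the wrist force, not from a direct measurement.

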